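# Stow the wooden mould in the spring rack

### The job

Put the wooden sweet mould away in the low slot of the little rack: slide it lengthwise through the gap beside the small steel stop, press the spring plate at the back gently (not to the end of its travel), shift the mould sideways behind the stop until it lies along the rack's left wall, and let the spring hold it there against the stop. Keep the mould face up and leave the other things on the board where they are.

Things in the scene. Friction and masses are not known exactly. Their poses are not given: they have to be found in the camera images.
- sweet_mould: Carved wooden mould, a flat bar 62 mm wide (its own x), 235 mm long (its own y), 26 mm high, about 0.2 kg. Origin at the centre of its underside, z up. Either end may go first. It is lying loose on the board, to the left, pointing roughly away from the robot.
- rack: Pale wooden rack fixed to the board, open towards the robot. Origin on the board under the middle of the low roof's front edge; x points into the rack, y to its left, z up. The slot is between board and low roof (underside z = 34 mm, 8 mm thick, from x = 0 inwards), 152 mm wide (y -76 to +76 mm); its side walls, 12 mm thick, begin at x = 25 mm and reach up to the deck.
- gap (a point): Point on the board in the mouth of the slot (rack x = 0, y = -38 mm), middle of the free right half beside the stop, where the mould enters lengthwise along the rack's x with about 7 mm to spare to the right wall and 17 mm to the stop. Only the part of the mould in front of the roof can be gripped, across its 62 mm width.
- deck_edge (a point): Middle of the lower front edge of the rack's upper deck, rack x = -45 mm, z = 160 mm. The deck (14 mm thick, 184 mm wide, small kitchen things on it) reaches from here back over the slot's mouth, so an upright tool cannot work at the mouth; one leaning back towards the robot by 30 to 45 degrees can.
- stop_back (a point): Steel stop before the left half of the slot: an upright tab 16 mm high, 56 mm wide (rack y = 10 to 66 mm), 4 mm thick, with a 3 mm high foot reaching 24 mm in front of it. This point is on the board at the middle of the tab's rear face, rack x = -70 mm, y = +38 mm. The mould's near end must end up behind this face, touching it.
- seat (a point): Point on the board (rack x = 47.5 mm, y = 42 mm) where the mould's origin lies once it is stowed, lengthwise along rack x and along the left wall (touching the wall its centre is at y = 45 mm); 70 mm of the mould then sticks out in front of the low roof.
- pusher (a joint): Smooth steel spring plate across the back of the slot, 28 mm high. 0 at rest (face at rack x = 155 mm), grows as it is pushed in along x; end of travel 0.034 m, keep below 0.032. It pushes back with 2 N at rest and 1.5 N more per 10 mm. With the mould stowed it reads 0.010; above that the mould clears the stop, and 0.016 to 0.025 is good for shifting it sideways.
- timer: Kitchen timer, 74 x 64 x 18 mm, lying loose on the board at the right front; leave it alone. Origin at the centre of its underside.
- brush: Flat pastry brush, 203 mm long, 43 mm wide, 14 mm high, lying loose at the right of the rack; leave it alone. Origin at the centre of its underside.
- tub: White tub, 73 mm across, 64 mm high, standing at the far left of the rack; leave it alone. Origin at the centre of its underside.

How it is judged:
On the way:
1. the mould has come through the right-hand gap and presses the spring plate in by more than 12 mm (value of joint pusher above 0.012 m and y of sweet_mould in the frame of rack below 0.015 m and x of sweet_mould in the frame of rack above 0.04 m), for 0.1 s.
At the end, for the whole second after the job is handed in: The mould lies flat and face up in the left half of the slot, lengthwise (within 5 degrees), along the left wall (centre 34 to 52 mm left of the rack's middle), its near end against the rear of the stop (within 6 mm), the spring plate pressing on it (joint 0.005 to 0.016), at rest and released (x of sweet_mould in the frame of rack between 0.041 and 0.054 m and y of sweet_mould in the frame of rack between 0.034 and 0.052 m and z of sweet_mould in the frame of rack below 0.006 m and angle between the y axis of sweet_mould and the x axis of rack, either way round below 0.09 rad and angle between sweet_mould's own z axis and vertical below 0.06 rad and value of joint pusher between 0.005 and 0.016 m and linear speed of sweet_mould below 0.01 m/s); the robot touches nothing.
It fails at once if the spring plate is driven to the end of its travel (beyond 32 mm) (value of joint pusher above 0.032 m).
It fails at once if the mould is tipped over by more than 60 degrees (angle between sweet_mould's own z axis and vertical above 1.05 rad).
It fails at once if a bystander on the board is moved by more than 40 mm (distance of any of timer, brush, tub from where it was at the start of the episode above 0.04 m).
It also fails if it takes over 54 s, if anything falls off the work surface, if the arm or the gripper's body presses on something with over 40 N, if the wrist force passes 120 N, or if a joint passes its speed limit or range.

### The arm

A 7-joint arm with a two-finger parallel gripper is mounted at the origin on a cart in front of the work surface, level with it; the furniture and walls round the work are solid. World frame = base frame: x ahead of the robot, y to its left, z up, the work surface at z = 0. Lengths are in m, angles in rad, forces in N, time in s.
With the tool pointing down it reaches from about 0.4 to 0.85 m from the base axis. Payload 10.4 kg.
Tool frame: the origin (TCP) lies at the very end of the fingers, on their centre line; the grasp point (between the pads) lies 19 mm behind it (manip.grip_depth is the distance from the TCP to the grasp point, in m); z points along the fingers, x is the direction in which the jaws open and shut, and the axes are right-handed (so a half turn about z gives the same grasp; the last joint's range is limited). The gripper opens to 85 mm and grips with 20 to 120 N. Pads are 22 mm wide; open, the fingers measure 114 mm over their backs; the gripper's body (76 mm by 85 mm) begins 54 mm behind the grasp point. The pads swing forward as they close: fully open they stand 13 mm farther back than shut.
Start: joints at [1.195, 0.332, -0.065, 1.46, 0.022, 1.35, -0.088], TCP at [0.216, -0.587, 0.231] pointing down, gripper open.
Joint ranges: [-2.6, 2.6], [-0.5, 2.12], [-1.47, 1.34], [0.16, 2.42], [-1.27, 4.41], [0.06, 2.06], [-2.6, 2.6]. Speed limits (rad/s): [2.22, 2.22, 2.79, 2.79, 3.14, 3.14, 3.14].

### API

Orientations are given as a unit quaternion [x, y, z, w].
In Python, from workcell import manip, cams gives the robot as it stands. The module is installed in compiled form; this text tells all that it offers.
- The arm moves only by the tool move_arm, never from a script. Its arguments are lists of equal length, an entry for each row: "claw": the opening, from 0 (shut) to 1 (fully open); "dp": the shift along the tool's x, y, z as a fraction of full scale, a list of three; "turn": the turn, a rotation vector about the tool's x, y, z as a fraction of full scale, a list of three. A call has 1 to 8 rows; each row shifts and turns the commanded pose from where the row before left it, along the tool's axes as they then stand; what a row does not reach is not made up. Full scale, the value 1, is 200 mm for a shift and 45 degrees for a turn. A row lasts 1/12 s, in which the tool goes at most 41.7 mm and 7.16 degrees, less where a joint would pass 70% of its speed; a pose out of reach is approached as far as the arm can. A call with a number of a shift or a turn outside -1 to 1 is refused whole. A call with a gripper value outside its range is refused whole. The fingers move at their own pace and stop on an object; "grip_force" is the grip in N (left out, the last holds). Time passes only in rows, so rows that do not move let the fingers close. It gives the time, the measured TCP pose, the force and the opening at its end, in the units of the state.
- manip.get_obs(): the state, without advancing time (a new reading comes with each control period).
- cams.camera(name): name is "scene" or "top"; returns the picture (400x640x3 uint8, red, green, blue); there is no depth.
- cams.camera_info(name): a dict with "fx", "fy", "cx", "cy" (pixels), "pose" (4x4, takes a point from camera to world coordinates). Camera axes: x right, y down, z forward; pixel columns grow to the right and rows downward; lengths in m; the calibration is good to about 2 mm. A picture is of the moment at which its call begins. camera_info takes no time and is no camera call.
- manip.hand_in(): hands the job in, once; it reports no verdict.
The state is a dict: "clock": time; "joint_pos": joint angles; "joint_velocities": joint speeds; "tau": joint torques, N m; "position": TCP position; "ee_rot": TCP orientation; "ft_force": force on the tool from outside, world axes, zero at the start; "torque": the same for the moment, N m; "grip_width": opening from 0.0 (shut) to 1.0 (fully open).
Only numpy, scipy, OpenCV 4.12 (cv2) and the standard library are available. Lean on these libraries where they do the work, as an engineer would, in place of code of your own. Each camera call takes 0.05 s, during which the arm holds its last target.

## Working session

There is one attempt and no reset: what is moved stays moved. The work goes in short steps, Python scripts to look and compute and a tool call to move; the robot and the scene stay as the last step left them, time stands still between calls to the robot, and variables do not carry over. Pictures are saved under pics/ and viewed, and the job is handed in when it is done.

Besides the shell and the picture viewer there is one more tool, called after "Emit:" by a JSON object that holds its "method" and its "body", one argument or row to a line. move_arm: Moves the arm, as the interface text tells. Shift numbers are shares of 200 mm and turn numbers shares of 45 degrees, none past 1 either way. Its arguments: {"type":"object","properties":{"claw":{"type":"array","items":{"type":"number"}},"dp":{"type":"array","items":{"type":"array","items":{"type":"number"}}},"turn":{"type":"array","items":{"type":"array","items":{"type":"number"}}},"grip_force":{"type":"number"}},"required":["claw","dp","turn"]}

```bash
mkdir -p pics; python3 - <<'E'
from workcell import manip, cams
import cv2, numpy as np
np.set_printoptions(precision=4,suppress=True)
for n in("scene","top"):
    im=cams.camera(n); cv2.imwrite(f"pics/{n}0.png",im[:,:,::-1])
    i=cams.camera_info(n); print(n,i["fx"],i["fy"],i["cx"],i["cy"]);print(np.array(i["pose"]))
print(manip.get_obs(), manip.grip_depth)
E
```

```text
scene 479.7392106975141 479.7392106975141 322.67248965695416 207.55883395753372
[[-0.6986 -0.4634  0.5452 -0.1795]
 [-0.7154  0.4664 -0.5203  0.7008]
 [-0.0132 -0.7535 -0.6573  1.043 ]
 [ 0.      0.      0.      1.    ]]
top 469.2456081745266 469.2456081745266 318.8318089487658 199.42359501621266
[[ 0.3415 -0.8437  0.4141  0.07  ]
 [-0.9399 -0.304   0.1556 -0.2102]
 [-0.0054 -0.4424 -0.8968  1.186 ]
 [ 0.      0.      0.      1.    ]]
{'clock': 0.1, 'joint_pos': array([ 1.1954,  0.3328, -0.0647,  1.4609,  0.0216,  1.3499, -0.0885]), 'joint_velocities': array([ 0.0006,  0.0012,  0.    , -0.0024,  0.0002, -0.0003,  0.002 ]), 'tau': array([  0.0015, -62.6748,   0.0489, -39.2431,   0.0161,   0.007 ,
        -0.    ]), 'position': array([ 0.2158, -0.5862,  0.2306]), 'ee_rot': array([ 0.8202, -0.5721, -0.0006, -0.0003]), 'ft_force': array([-0.6593, -0.0722, -0.6582]), 'torque': array([-0.033 , -0.0177,  0.0185]), 'grip_width': 0.994306815600034} 0.0187
```

View pics/scene0.png

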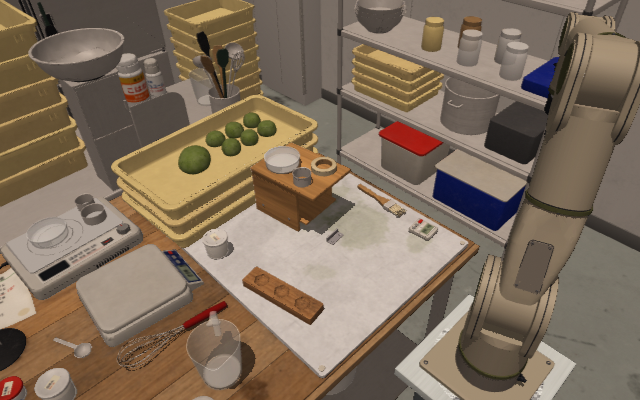

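View pics/top0.png

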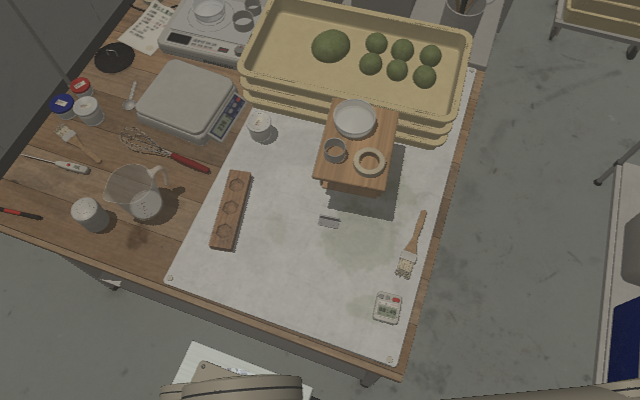

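The scene view shows the mould at about (283,293), the rack at (300,190) and the stop at (333,237). In the top view the mould is at (230,210), the deck at (357,150) and the stop at (329,221). I'll zoom in on these next.

```bash
python3 - <<'E'
import cv2
a=cv2.imread("pics/scene0.png"); b=cv2.imread("pics/top0.png")
def crop(im,x0,y0,w,h,s,n): cv2.imwrite(n,cv2.resize(im[y0:y0+h,x0:x0+w],None,fx=s,fy=s,interpolation=cv2.INTER_CUBIC))
crop(a,230,140,130,110,5,"pics/s_rack.png")
crop(a,230,255,110,75,6,"pics/s_mould.png")
crop(b,300,90,110,145,4,"pics/t_rack.png")
crop(b,195,160,70,95,6,"pics/t_mould.png")
E
```

```text
(no output)
```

View pics/s_rack.png

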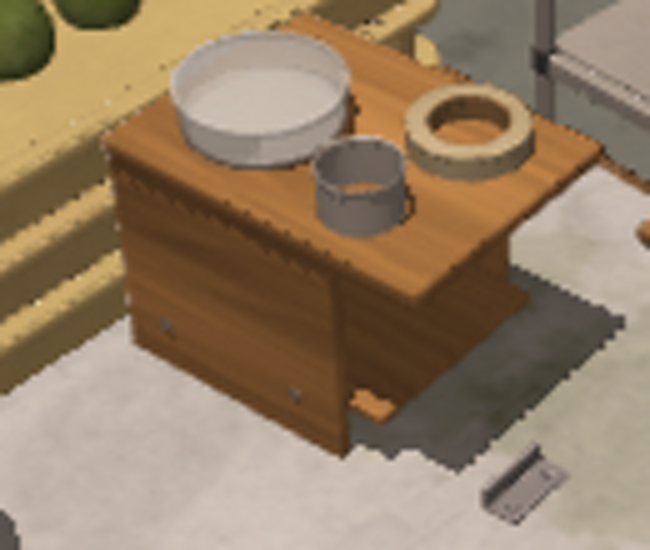

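View pics/t_rack.png

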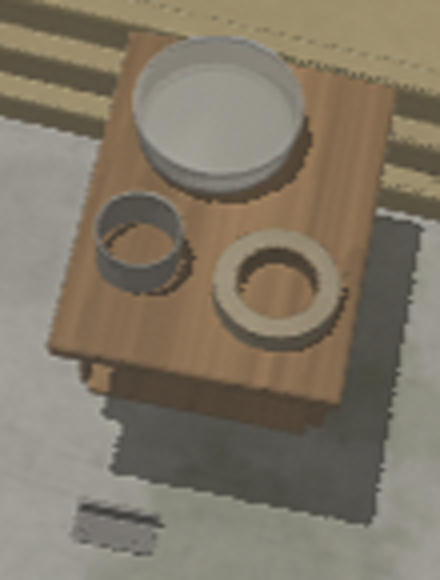

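View pics/s_mould.png

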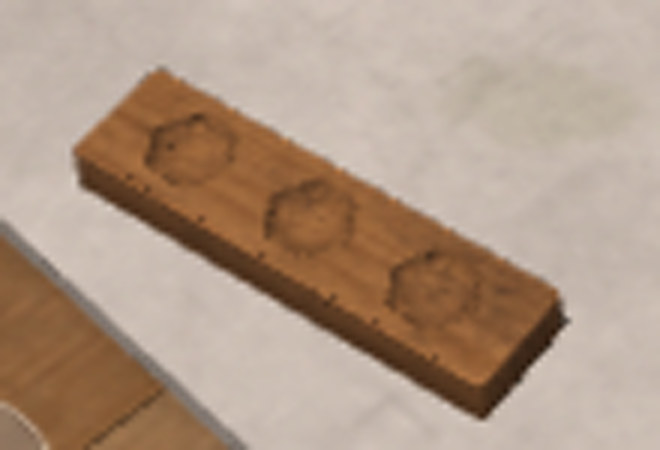

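View pics/t_mould.png

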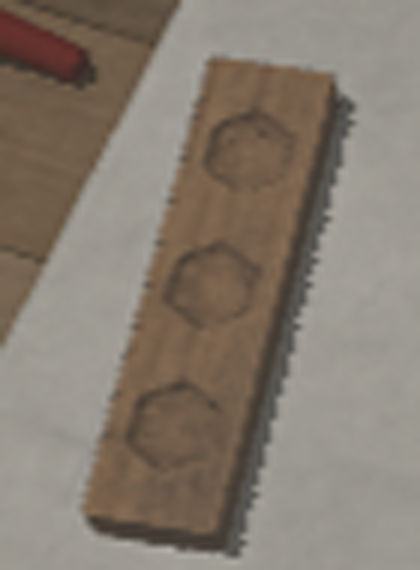

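```bash
cat > h.py <<'E'
import numpy as np, cv2
from workcell import manip, cams
np.set_printoptions(precision=4,suppress=True)
I={n:cams.camera_info(n) for n in("scene","top")}
def ray(n,p):
    i=I[n];P=np.array(i["pose"]);d=P[:3,:3]@np.array([(p[0]-i["cx"])/i["fx"],(p[1]-i["cy"])/i["fy"],1]);return P[:3,3],d/np.linalg.norm(d)
def plane(n,p,z):
    o,d=ray(n,p);return o+d*(z-o[2])/d[2]
def tri(ps,pt):
    A=[];b=[]
    for o,d in(ray("scene",ps),ray("top",pt)):
        M=np.eye(3)-np.outer(d,d);A.append(M);b.append(M@o)
    x=np.linalg.lstsq(np.vstack(A),np.hstack(b),rcond=None)[0]
    return x,max(np.linalg.norm(M@x-c) for M,c in zip(A,b))
def proj(n,X):
    i=I[n];P=np.array(i["pose"]);c=P[:3,:3].T@(np.asarray(X)-P[:3,3]);return np.array([i["fx"]*c[0]/c[2]+i["cx"],i["fy"]*c[1]/c[2]+i["cy"]])
def uc(p,x0,y0,s): return ((p[0]+.5)/s-.5+x0,(p[1]+.5)/s-.5+y0)
E
python3 - <<'E'
from h import *
S=lambda p:uc(p,230,140,5); T=lambda p:uc(p,300,90,4)
print("deck FL,FR,BL");
D=[]
for s,t in(((415,300),(50,352)),((603,150),(340,403)),((105,143),(130,33))):
    r=tri(S(s),T(t));print(*r);D.append(r[0])
print("width",np.linalg.norm(D[0]-D[1]))
y=D[0]-D[1];print("rack yaw from front", np.arctan2(-y[0],y[1]), "side",np.arctan2(*(D[2]-D[0])[[1,0]]))
print("wall base", plane("scene",S((343,457)),0),plane("scene",S((133,343)),0))
print("stop tab top scene",plane("scene",S((483,492)),.016),plane("scene",S((537,448)),.016))
print("stop tab top top",plane("top",T((80,500)),.016),plane("top",T((163,522)),.016))
print("foot front top",plane("top",T((72,540)),.003),plane("top",T((155,557)),.003))
print("foot front scene",plane("scene",S((515,523)),.003),plane("scene",S((567,475)),.003))
S=lambda p:uc(p,230,255,6); T=lambda p:uc(p,195,160,6)
M=[]
for s,t in(((75,150),(210,60)),((163,68),(335,75)),((560,295),(222,535)),((485,385),(85,512))):
    r=tri(S(s),T(t));print(*r, plane("scene",S(s),.026),plane("top",T(t),.026));M.append(r[0])
M=np.array(M);print(M.mean(0));a=M[0]+M[1]-M[2]-M[3];print("yaw",np.arctan2(a[1],a[0]),np.linalg.norm(a)/2,np.linalg.norm(M[0]-M[1]),np.linalg.norm(M[2]-M[3]))
E
```

```text
deck FL,FR,BL
[0.5922 0.0031 0.1663] 0.00024711362859250794
[ 0.6172 -0.1766  0.1654] 0.001756291230928664
[0.8372 0.0362 0.1688] 0.002188059841772182
width 0.1814620313475862
rack yaw from front 0.138012917406214 side 0.1340208609822713
wall base [0.6601 0.0075 0.    ] [0.8395 0.0328 0.    ]
stop tab top scene [ 0.5642 -0.0213  0.016 ] [ 0.568  -0.0721  0.016 ]
stop tab top top [ 0.5675 -0.025   0.016 ] [ 0.5712 -0.0837  0.016 ]
foot front top [ 0.5429 -0.028   0.003 ] [ 0.5502 -0.0856  0.003 ]
foot front scene [ 0.5409 -0.0255  0.003 ] [ 0.5474 -0.0777  0.003 ]
[0.6085 0.2631 0.0238] 0.0010777199408146087 [0.6055 0.2639 0.026 ] [0.6086 0.2627 0.026 ]
[0.6199 0.2032 0.0246] 0.0018767575502183407 [0.6165 0.2037 0.026 ] [0.6212 0.2035 0.026 ]
[0.3941 0.1594 0.0181] 0.00058750322676671 [0.3891 0.1635 0.026 ] [0.3925 0.1572 0.026 ]
[0.3807 0.2184 0.0239] 0.0016855863819986922 [0.3777 0.2192 0.026 ] [0.3818 0.2183 0.026 ]
[0.5008 0.211  0.0226]
yaw 0.19250969028574166 0.23107249442653222 0.06100123882592911 0.06070663647140638
```

```bash
cat >> h.py <<'E'
from scipy.spatial.transform import Rotation as R
RO=np.array([.649,-.081]); RY=.135; MY=.1925; MC=np.array([.501,.2107])
def rk(x,y): # rack->world xy
    c,s=np.cos(RY),np.sin(RY); return RO+np.array([c*x-s*y,s*x+c*y])
def w2r(p):
    c,s=np.cos(RY),np.sin(RY); d=np.asarray(p)[:2]-RO; return np.array([c*d[0]+s*d[1],-s*d[0]+c*d[1]])
def rot(yaw,lean):
    xr=np.array([np.cos(yaw),np.sin(yaw),0]); x=np.array([np.sin(yaw),-np.cos(yaw),0])
    z=np.sin(lean)*xr+np.array([0,0,-np.cos(lean)]); return R.from_matrix(np.column_stack([x,np.cross(z,x),z]))
def cur():
    o=manip.get_obs(); return np.array(o["position"]),R.from_quat(o["ee_rot"]),o
def plan(wps,p=None,r=None):
    """wps: list of (pos,rot,nrows). prints rows"""
    if p is None: p,r,_=cur()
    for P,Q,n in wps:
        P=np.asarray(P,float); dv=(r.inv()*Q).as_rotvec(); p0=p.copy()
        for k in range(n):
            d=r.inv().apply(p0+(P-p0)*(k+1)/n-p)
            dd=np.round(d/.2,3); tt=np.round(np.degrees(dv/n)/45,3)
            print("dp",dd.tolist(),"turn",tt.tolist())
            p=p+r.apply(dd*.2); r=r*R.from_rotvec(np.radians(tt*45))
        print("-> end",p,"err rot",np.degrees((r.inv()*Q).magnitude()))
def info():
    p,r,o=cur();z=r.apply([0,0,1]);x=r.apply([1,0,0])
    print("t",o["clock"],"p",p,"lean",np.degrees(np.arctan2(np.hypot(*z[:2]),-z[2])),"yawx",np.arctan2(x[0],-x[1]),"q",o["joint_pos"],"F",o["ft_force"],"g",o["grip_width"])
    g=p-r.apply([0,0,.0187]);print("grasp rack",w2r(g),g[2])
E
python3 - <<'E'
from h import *
info()
r0=cur()[1]
plan([((.42,-.2,.26),r0,11),((.47,.2,.22),rot(MY,np.radians(0)),12)])
E
```

```text
t 0.1 p [ 0.2158 -0.5862  0.2306] lean 0.07462233977010985 yawx 0.35277110386103155 q [ 1.1954  0.3328 -0.0647  1.4609  0.0216  1.3499 -0.0885] F [-0.6593 -0.0722 -0.6582] g 0.994306815600034
grasp rack [-0.4973 -0.4423] 0.24928569081701674
dp [-0.133, -0.148, -0.013] turn [0.0, 0.0, 0.0]
dp [-0.132, -0.148, -0.013] turn [0.0, 0.0, 0.0]
dp [-0.133, -0.147, -0.014] turn [0.0, 0.0, 0.0]
dp [-0.133, -0.148, -0.013] turn [0.0, 0.0, 0.0]
dp [-0.132, -0.148, -0.013] turn [0.0, 0.0, 0.0]
dp [-0.133, -0.148, -0.013] turn [0.0, 0.0, 0.0]
dp [-0.133, -0.147, -0.014] turn [0.0, 0.0, 0.0]
dp [-0.132, -0.148, -0.013] turn [0.0, 0.0, 0.0]
dp [-0.133, -0.148, -0.013] turn [0.0, 0.0, 0.0]
dp [-0.133, -0.148, -0.013] turn [0.0, 0.0, 0.0]
dp [-0.133, -0.147, -0.013] turn [0.0, 0.0, 0.0]
-> end [ 0.4199 -0.1999  0.2599] err rot 0.0
dp [-0.149, -0.077, 0.017] turn [0.0, 0.0, 0.017]
dp [-0.15, -0.075, 0.017] turn [0.0, 0.0, 0.017]
dp [-0.151, -0.073, 0.016] turn [0.0, 0.0, 0.017]
dp [-0.153, -0.072, 0.017] turn [0.0, 0.0, 0.017]
dp [-0.153, -0.069, 0.017] turn [0.0, 0.0, 0.017]
dp [-0.154, -0.067, 0.017] turn [0.0, 0.0, 0.017]
dp [-0.154, -0.065, 0.017] turn [0.0, 0.0, 0.017]
dp [-0.156, -0.063, 0.017] turn [0.0, 0.0, 0.017]
dp [-0.157, -0.06, 0.016] turn [0.0, 0.0, 0.017]
dp [-0.157, -0.059, 0.017] turn [0.0, 0.0, 0.017]
dp [-0.158, -0.057, 0.017] turn [0.0, 0.0, 0.017]
dp [-0.159, -0.054, 0.017] turn [0.0, 0.0, 0.017]
-> end [0.4699 0.2    0.22  ] err rot 0.07467720499364557
```

Emit:
{"method": "move_arm", "body": {
  "claw": [1, 1, 1, 1, 1, 1, 1, 1],
  "dp": [
    [-0.13, -0.15, -0.015],
    [-0.13, -0.15, -0.015],
    [-0.13, -0.15, -0.015],
    [-0.13, -0.15, -0.015],
    [-0.13, -0.15, -0.015],
    [-0.13, -0.15, -0.015],
    [-0.13, -0.15, -0.015],
    [-0.13, -0.15, -0.015]
  ],
  "turn": [
    [0, 0, 0],
    [0, 0, 0],
    [0, 0, 0],
    [0, 0, 0],
    [0, 0, 0],
    [0, 0, 0],
    [0, 0, 0],
    [0, 0, 0]
  ]
}}

```text
clock: 0.77
position: [0.3697, -0.3064, 0.2553]
ee_rot: [0.82, -0.572, -0.0, 0.0]
ft_force: [0.8, -0.4, 0.1]
grip_width: 1.0
```

Emit:
{"method": "move_arm", "body": {
  "claw": [1, 1, 1, 1, 1, 1, 1, 1],
  "dp": [
    [-0.13, -0.15, -0.015],
    [-0.13, -0.15, -0.015],
    [-0.13, -0.15, -0.015],
    [-0.15, -0.08, 0],
    [-0.15, -0.08, 0],
    [-0.15, -0.08, 0],
    [-0.15, -0.08, 0],
    [-0.15, -0.08, 0]
  ],
  "turn": [
    [0, 0, 0],
    [0, 0, 0],
    [0, 0, 0],
    [0, 0, 0],
    [0, 0, 0],
    [0, 0, 0],
    [0, 0, 0],
    [0, 0, 0]
  ]
}}

```text
clock: 1.43
position: [0.4498, -0.034, 0.2642]
ee_rot: [0.82, -0.572, 0.0, 0.0]
ft_force: [1.8, -0.7, -0.3]
grip_width: 1.0
```

```bash
python3 - <<'E'
from h import *
info()
t=np.radians(30)
xm=np.array([np.cos(MY),np.sin(MY)])
def tcp(g,yaw,lean,z): # tcp position whose grasp point xy is g
    return np.r_[np.asarray(g)+.0187*np.sin(lean)*np.array([np.cos(yaw),np.sin(yaw)]),z]
print(tcp(MC,MY,t,.009))
plan([(tcp(MC,MY,t,.13),rot(MY,t),9)])
E
```

```text
t 1.4333 p [ 0.4498 -0.034   0.2642] lean 0.024697470249886166 yawx 0.3528567185625315 q [ 0.6084 -0.0472 -0.6057  1.8145 -0.0271  1.3662 -1.2091] F [ 1.7687 -0.7348 -0.2613] g 0.9995459182661981
grasp rack [-0.1911  0.0734] 0.28287715612654996
[0.5102 0.2125 0.009 ]
dp [-0.117, -0.079, 0.074] turn [0.074, 0.006, 0.022]
dp [-0.119, -0.072, 0.079] turn [0.074, 0.006, 0.022]
dp [-0.12, -0.066, 0.082] turn [0.074, 0.006, 0.022]
dp [-0.121, -0.059, 0.084] turn [0.074, 0.006, 0.022]
dp [-0.123, -0.051, 0.088] turn [0.074, 0.006, 0.022]
dp [-0.125, -0.044, 0.089] turn [0.074, 0.006, 0.022]
dp [-0.125, -0.037, 0.092] turn [0.074, 0.006, 0.022]
dp [-0.126, -0.03, 0.093] turn [0.074, 0.006, 0.022]
dp [-0.128, -0.021, 0.093] turn [0.074, 0.006, 0.022]
-> end [0.5101 0.2125 0.13  ] err rot 0.084722923999165
```

Emit:
{"method": "move_arm", "body": {
  "claw": [1, 1, 1, 1, 1, 1, 1, 1],
  "dp": [
    [-0.12, -0.08, 0.07],
    [-0.12, -0.07, 0.08],
    [-0.12, -0.065, 0.08],
    [-0.12, -0.06, 0.085],
    [-0.125, -0.05, 0.09],
    [-0.125, -0.045, 0.09],
    [-0.125, -0.04, 0.09],
    [-0.125, -0.03, 0.09]
  ],
  "turn": [
    [0.075, 0.006, 0.022],
    [0.075, 0.006, 0.022],
    [0.075, 0.006, 0.022],
    [0.075, 0.006, 0.022],
    [0.075, 0.006, 0.022],
    [0.075, 0.006, 0.022],
    [0.075, 0.006, 0.022],
    [0.075, 0.006, 0.022]
  ]
}}

```text
clock: 2.1
position: [0.5033, 0.1838, 0.1472]
ee_rot: [0.757, -0.611, 0.148, -0.18]
ft_force: [1.7, -2.1, -1.7]
grip_width: 0.998
```

```bash
cat >> h.py <<'E'
def tcp(g,yaw,lean,z):
    return np.r_[np.asarray(g)+.0187*np.sin(lean)*np.array([np.cos(yaw),np.sin(yaw)]),z]
E
python3 - <<'E'
from h import *
info()
t=np.radians(30)
plan([(tcp(MC,MY,t,.05),rot(MY,t),5)])
E
```

```text
t 2.1 p [0.5033 0.1838 0.1472] lean 27.002641977672358 yawx 0.21208196210307043 q [ 0.4861 -0.0748 -0.9612  2.16    0.1227  0.5739 -1.9333] F [ 1.6545 -2.1115 -1.7324] g 0.9979138825991437
grasp rack [-0.1172  0.2814] 0.1638736870793124
dp [-0.027, 0.033, 0.092] turn [0.013, 0.001, 0.005]
dp [-0.027, 0.034, 0.092] turn [0.013, 0.001, 0.005]
dp [-0.027, 0.034, 0.092] turn [0.013, 0.001, 0.005]
dp [-0.027, 0.036, 0.091] turn [0.013, 0.001, 0.005]
dp [-0.026, 0.037, 0.091] turn [0.013, 0.001, 0.005]
-> end [0.5102 0.2124 0.05  ] err rot 0.11522666366165565
```

Emit:
{"method": "move_arm", "body": {
  "claw": [1, 1, 1, 1, 1, 1],
  "dp": [
    [-0.027, 0.034, 0.092],
    [-0.027, 0.034, 0.092],
    [-0.027, 0.034, 0.092],
    [-0.027, 0.036, 0.092],
    [-0.027, 0.036, 0.092],
    [0, 0, 0]
  ],
  "turn": [
    [0.013, 0, 0.005],
    [0.013, 0, 0.005],
    [0.013, 0, 0.005],
    [0.013, 0, 0.005],
    [0.013, 0, 0.005],
    [0, 0, 0]
  ]
}}

```text
clock: 2.6
position: [0.5062, 0.2064, 0.06]
ee_rot: [0.75, -0.613, 0.157, -0.193]
ft_force: [0.5, 0.0, 0.8]
grip_width: 0.997
```

```bash
python3 - <<'E'
from h import *
info()
for n in("scene","top"): cv2.imwrite(f"pics/{n}1.png",cams.camera(n)[:,:,::-1])
a=cv2.imread("pics/scene1.png")[180:380,200:420];cv2.imwrite("pics/s1.png",cv2.resize(a,None,fx=3,fy=3)[:, :])
t=np.radians(30)
plan([(tcp(MC,MY,t,.009),rot(MY,t),3)])
E
```

```text
t 2.6 p [0.5062 0.2064 0.06  ] lean 28.767648027802988 yawx 0.20031895836003435 q [ 0.217   0.1491 -0.8189  2.2372  0.7441  0.4246 -2.5694] F [0.4672 0.0482 0.7528] g 0.9974490959713305
grasp rack [-0.1118  0.3034] 0.07637557239052041
dp [-0.009, 0.038, 0.081] turn [0.007, 0.002, 0.002]
dp [-0.009, 0.039, 0.081] turn [0.007, 0.002, 0.002]
dp [-0.009, 0.04, 0.081] turn [0.007, 0.002, 0.002]
-> end [0.5101 0.2126 0.0089] err rot 0.07233154630786187
```

View pics/s1.png

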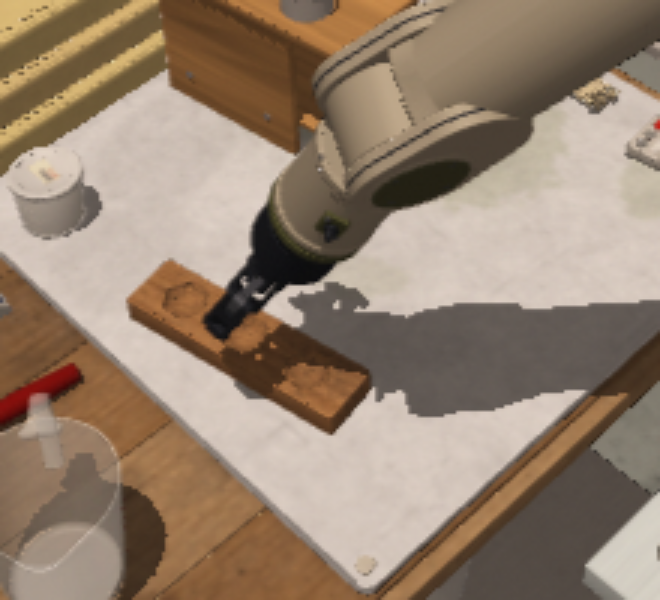

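The fingers straddle the mould correctly at (225,310), but joint 7 is at its limit. A half turn of the tool gives the same grasp with more room, so I'll raise and straighten the tool, then turn it.

```bash
cat >> h.py <<'E'
def rotf(yaw,lean): return rot(yaw,lean)*R.from_rotvec([0,0,np.pi])
E
python3 - <<'E'
from h import *
plan([((.50,.19,.14),rot(MY,np.radians(5)),6)])
E
```

```text
dp [0.012, -0.023, -0.061] turn [-0.089, 0.001, 0.001]
dp [0.012, -0.019, -0.062] turn [-0.089, 0.001, 0.001]
dp [0.013, -0.015, -0.063] turn [-0.089, 0.001, 0.001]
dp [0.012, -0.01, -0.064] turn [-0.089, 0.001, 0.001]
dp [0.012, -0.005, -0.065] turn [-0.089, 0.001, 0.001]
dp [0.013, -0.001, -0.065] turn [-0.089, 0.001, 0.001]
-> end [0.4999 0.1899 0.1399] err rot 0.13115243791760847
```

Emit:
{"method": "move_arm", "body": {
  "claw": [1, 1, 1, 1, 1, 1, 1],
  "dp": [
    [0.012, -0.023, -0.06],
    [0.012, -0.02, -0.06],
    [0.012, -0.015, -0.063],
    [0.012, -0.01, -0.065],
    [0.012, -0.005, -0.065],
    [0.012, 0, -0.065],
    [0, 0, 0]
  ],
  "turn": [
    [-0.09, 0, 0],
    [-0.09, 0, 0],
    [-0.09, 0, 0],
    [-0.09, 0, 0],
    [-0.09, 0, 0],
    [-0.09, 0, 0],
    [0, 0, 0]
  ]
}}

```text
clock: 3.28
position: [0.5039, 0.1883, 0.1418]
ee_rot: [0.771, -0.635, 0.03, -0.037]
ft_force: [0.5, -0.2, 0.2]
grip_width: 0.999
```

Emit:
{"method": "move_arm", "body": {
  "claw": [1, 1, 1, 1, 1, 1, 1, 1],
  "dp": [
    [0, 0, 0],
    [0, 0, 0],
    [0, 0, 0],
    [0, 0, 0],
    [0, 0, 0],
    [0, 0, 0],
    [0, 0, 0],
    [0, 0, 0]
  ],
  "turn": [
    [0, 0, -0.15],
    [0, 0, -0.15],
    [0, 0, -0.15],
    [0, 0, -0.15],
    [0, 0, -0.15],
    [0, 0, -0.15],
    [0, 0, -0.15],
    [0, 0, -0.15]
  ]
}}

```text
clock: 3.95
position: [0.5007, 0.1887, 0.1382]
ee_rot: [0.976, -0.212, 0.044, -0.019]
ft_force: [0.9, -0.1, 0.2]
grip_width: 0.998
```

```bash
python3 - <<'E'
from h import *
info()
E
```

```text
t 3.95 p [0.5007 0.1887 0.1382] lean 5.503857906231915 yawx 1.1410302273356052 q [ 0.4989  0.317  -1.0897  1.8545  0.3597  1.0708 -1.1479] F [ 0.89   -0.0728  0.1562] g 0.9982361773506888
grasp rack [-0.1125  0.2871] 0.15684930623404814
```

Emit:
{"method": "move_arm", "body": {
  "claw": [1, 1, 1, 1, 1, 1, 1, 1],
  "dp": [
    [0, 0, 0],
    [0, 0, 0],
    [0, 0, 0],
    [0, 0, 0],
    [0, 0, 0],
    [0, 0, 0],
    [0, 0, 0],
    [0, 0, 0]
  ],
  "turn": [
    [0, 0, -0.15],
    [0, 0, -0.15],
    [0, 0, -0.15],
    [0, 0, -0.15],
    [0, 0, -0.15],
    [0, 0, -0.15],
    [0, 0, -0.15],
    [0, 0, -0.15]
  ]
}}

```text
clock: 4.62
position: [0.5007, 0.1886, 0.1384]
ee_rot: [0.966, 0.254, 0.048, 0.003]
ft_force: [-0.2, 0.6, -0.6]
grip_width: 1.003
```

Emit:
{"method": "move_arm", "body": {
  "claw": [1, 1, 1, 1, 1, 1, 1, 1],
  "dp": [
    [0, 0, 0],
    [0, 0, 0],
    [0, 0, 0],
    [0, 0, 0],
    [0, 0, 0],
    [0, 0, 0],
    [0, 0, 0],
    [0, 0, 0]
  ],
  "turn": [
    [0, 0, -0.15],
    [0, 0, -0.15],
    [0, 0, -0.15],
    [0, 0, -0.15],
    [0, 0, -0.15],
    [0, 0, -0.15],
    [0, 0, -0.15],
    [0, 0, -0.15]
  ]
}}

```text
clock: 5.28
position: [0.5008, 0.1886, 0.1385]
ee_rot: [0.745, 0.665, 0.042, 0.024]
ft_force: [-0.0, -0.5, -0.7]
grip_width: 0.997
```

```bash
python3 - <<'E'
from h import *
info()
t=np.radians(20)
plan([(tcp(MC,MY,t,.06),rotf(MY,t),5),(tcp(MC,MY,t,.009),rotf(MY,t),3)])
E
```

```text
t 5.2833 p [0.5008 0.1886 0.1385] lean 5.517803561069998 yawx 3.029351757973204 q [ 0.6977  0.5366 -1.4195  1.8487  0.6268  1.1823  0.5447] F [-0.0386 -0.4821 -0.7195] g 0.9973884938365332
grasp rack [-0.1124  0.287 ] 0.1571295057747682
dp [0.022, -0.003, 0.079] turn [-0.064, 0.01, -0.078]
dp [0.021, -0.007, 0.079] turn [-0.064, 0.01, -0.078]
dp [0.021, -0.008, 0.079] turn [-0.064, 0.01, -0.078]
dp [0.021, -0.012, 0.079] turn [-0.064, 0.01, -0.078]
dp [0.021, -0.014, 0.078] turn [-0.064, 0.01, -0.078]
-> end [0.5072 0.2119 0.06  ] err rot 0.12085475152462179
dp [0.0, -0.029, 0.08] turn [0.0, -0.001, 0.001]
dp [0.0, -0.029, 0.08] turn [0.0, -0.001, 0.001]
dp [0.0, -0.029, 0.08] turn [0.0, -0.001, 0.001]
-> end [0.5073 0.2119 0.0089] err rot 0.08628519023678771
```

Emit:
{"method": "move_arm", "body": {
  "claw": [1, 1, 1],
  "dp": [
    [0.02, 0, 0.08],
    [0.02, -0.005, 0.08],
    [0.02, -0.01, 0.08]
  ],
  "turn": [
    [-0.1, 0, 0],
    [-0.1, 0, 0],
    [-0.1, 0, 0]
  ]
}}

```text
clock: 5.53
position: [0.5075, 0.2017, 0.0905]
ee_rot: [0.739, 0.653, 0.121, 0.112]
ft_force: [1.0, -0.2, -0.6]
grip_width: 0.998
```

```bash
python3 - <<'E'
from h import *
info()
t=np.radians(20)
plan([(tcp(MC,MY,t,.055),rotf(MY,t),5)])
E
```

```text
t 5.5333 p [0.5075 0.2017 0.0905] lean 18.964558065255403 yawx 3.0242824686567578 q [ 0.6284  0.4196 -1.3493  2.0457  0.8291  0.8917  0.2954] F [ 0.9809 -0.1513 -0.554 ] g 0.9979588749462036
grasp rack [-0.1082  0.3002] 0.10823109003804791
dp [0.009, -0.013, 0.033] turn [-0.004, 0.019, -0.077]
dp [0.009, -0.012, 0.034] turn [-0.004, 0.019, -0.077]
dp [0.01, -0.012, 0.034] turn [-0.004, 0.019, -0.077]
dp [0.009, -0.012, 0.033] turn [-0.004, 0.019, -0.077]
dp [0.01, -0.011, 0.034] turn [-0.004, 0.019, -0.077]
-> end [0.5073 0.2119 0.0551] err rot 0.09689671710009021
```

Emit:
{"method": "move_arm", "body": {
  "claw": [1, 1, 1, 1, 1],
  "dp": [
    [0.01, -0.012, 0.033],
    [0.01, -0.012, 0.033],
    [0.01, -0.012, 0.033],
    [0.01, -0.012, 0.033],
    [0.01, -0.012, 0.033]
  ],
  "turn": [
    [-0.004, 0.02, -0.077],
    [-0.004, 0.02, -0.077],
    [-0.004, 0.02, -0.077],
    [-0.004, 0.02, -0.077],
    [-0.004, 0.02, -0.077]
  ]
}}

```text
clock: 5.95
position: [0.5067, 0.212, 0.0558]
ee_rot: [0.625, 0.761, 0.135, 0.109]
ft_force: [-0.4, 0.2, -0.0]
grip_width: 1.002
```

```bash
python3 - <<'E'
from h import *
info()
t=np.radians(20)
plan([(tcp(MC,MY,t,.009),rotf(MY,t),3)])
E
```

```text
t 5.95 p [0.5067 0.212  0.0558] lean 19.950543626354523 yawx -2.944661143916567 q [ 0.6451  0.5072 -1.3483  2.0981  0.9478  0.7966  0.5278] F [-0.3854  0.18   -0.0239] g 1.002126108604371
grasp rack [-0.1079  0.3091] 0.07342046637173733
dp [-0.001, -0.026, 0.074] turn [-0.0, -0.002, 0.001]
dp [-0.0, -0.026, 0.073] turn [-0.0, -0.002, 0.001]
dp [-0.0, -0.025, 0.074] turn [-0.0, -0.002, 0.001]
-> end [0.5073 0.212  0.009 ] err rot 0.07066122482496905
```

Going down, then closing at 70 N.

Emit:
{"method": "move_arm", "body": {
  "claw": [1, 1, 1, 1, 1],
  "dp": [
    [0, -0.026, 0.05],
    [0, -0.026, 0.05],
    [0, -0.02, 0.06],
    [0, -0.008, 0.06],
    [0, 0, 0]
  ],
  "turn": [
    [0, 0, 0],
    [0, 0, 0],
    [0, 0, 0],
    [0, 0, 0],
    [0, 0, 0]
  ]
}}

```text
clock: 6.37
position: [0.5059, 0.2114, 0.0076]
ee_rot: [0.626, 0.76, 0.134, 0.108]
ft_force: [-0.3, 0.2, 0.9]
grip_width: 1.0
```

Emit:
{"method": "move_arm", "body": {
  "claw": [0, 0, 0, 0, 0, 0],
  "dp": [
    [0, 0, 0],
    [0, 0, 0],
    [0, 0, 0],
    [0, 0, 0],
    [0, 0, 0],
    [0, 0, 0]
  ],
  "turn": [
    [0, 0, 0],
    [0, 0, 0],
    [0, 0, 0],
    [0, 0, 0],
    [0, 0, 0],
    [0, 0, 0]
  ],
  "grip_force": 70
}}

```text
clock: 6.87
position: [0.5069, 0.2126, 0.0099]
ee_rot: [0.626, 0.76, 0.134, 0.109]
ft_force: [-7.0, -4.3, 14.1]
grip_width: 0.705
```

```bash
python3 - <<'E'
from h import *
info()
a=cams.camera("scene")[:,:,::-1][180:380,200:420];cv2.imwrite("pics/s2.png",cv2.resize(a,None,fx=3,fy=3))
E
```

```text
t 6.8667 p [0.5069 0.2126 0.0099] lean 19.909547343896413 yawx -2.947684067863081 q [ 0.5298  0.5596 -1.218   2.1228  1.0715  0.7394  0.4155] F [-6.9648 -4.2528 14.1285] g 0.7050961635311831
grasp rack [-0.1076  0.3097] 0.027452144052066394
```

View pics/s2.png

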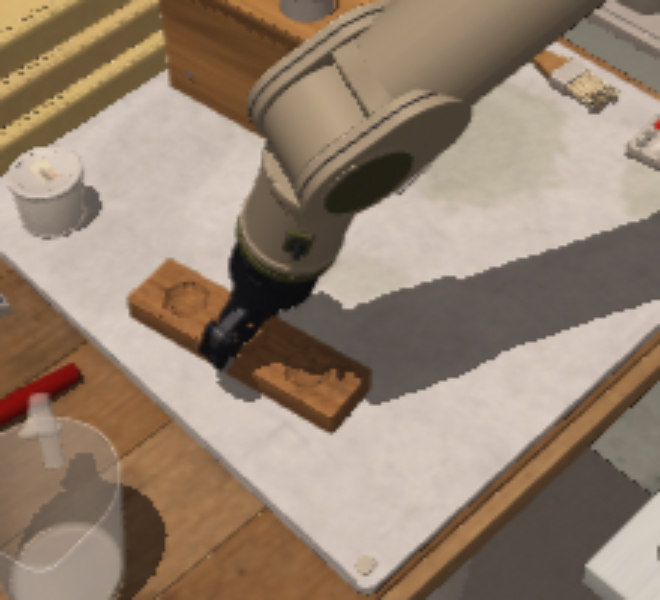

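```bash
python3 - <<'E'
from h import *
t=np.radians(20)
p,r,_=cur()
plan([(p+[-.01,0,.06],r,3),(tcp(rk(-.15,-.039),RY,t,.07),rotf(RY,t),14)])
E
```

```text
dp [0.003, 0.019, -0.1] turn [0.0, 0.0, 0.0]
dp [0.004, 0.018, -0.099] turn [0.0, 0.0, 0.0]
dp [0.003, 0.019, -0.1] turn [0.0, 0.0, 0.0]
-> end [0.4969 0.2126 0.0699] err rot 0.0
dp [-0.124, -0.018, -0.007] turn [-0.0, -0.002, 0.005]
dp [-0.125, -0.017, -0.006] turn [-0.0, -0.002, 0.005]
dp [-0.124, -0.017, -0.007] turn [-0.0, -0.002, 0.005]
dp [-0.124, -0.016, -0.006] turn [-0.0, -0.002, 0.005]
dp [-0.125, -0.015, -0.006] turn [-0.0, -0.002, 0.005]
dp [-0.125, -0.016, -0.006] turn [-0.0, -0.002, 0.005]
dp [-0.124, -0.014, -0.005] turn [-0.0, -0.002, 0.005]
dp [-0.125, -0.015, -0.006] turn [-0.0, -0.002, 0.005]
dp [-0.125, -0.013, -0.005] turn [-0.0, -0.002, 0.005]
dp [-0.125, -0.014, -0.005] turn [-0.0, -0.002, 0.005]
dp [-0.125, -0.012, -0.005] turn [-0.0, -0.002, 0.005]
dp [-0.124, -0.013, -0.004] turn [-0.0, -0.002, 0.005]
dp [-0.126, -0.012, -0.005] turn [-0.0, -0.002, 0.005]
dp [-0.125, -0.011, -0.004] turn [-0.0, -0.002, 0.005]
-> end [ 0.5119 -0.1391  0.07  ] err rot 0.10265148915604777
```

Emit:
{"method": "move_arm", "body": {
  "claw": [0, 0, 0, 0, 0, 0, 0],
  "dp": [
    [0.003, 0.01, -0.07],
    [0.003, 0.02, -0.1],
    [0.003, 0.02, -0.1],
    [-0.06, -0.01, -0.03],
    [-0.12, -0.017, -0.006],
    [-0.12, -0.017, -0.006],
    [-0.12, -0.017, -0.006]
  ],
  "turn": [
    [0, 0, 0],
    [0, 0, 0],
    [0, 0, 0],
    [0, 0, 0],
    [0, 0, 0.005],
    [0, 0, 0.005],
    [0, 0, 0.005]
  ]
}}

```text
clock: 7.5
position: [0.4988, 0.1261, 0.0676]
ee_rot: [0.63, 0.757, 0.134, 0.108]
ft_force: [0.1, -0.5, -1.3]
grip_width: 0.706
```

```bash
python3 - <<'E'
from h import *
info()
a=cams.camera("scene")[:,:,::-1][140:360,200:440];cv2.imwrite("pics/s3.png",cv2.resize(a,None,fx=2.5,fy=2.5))
t=np.radians(20)
plan([(tcp(rk(-.15,-.039),RY,t,.07),rotf(RY,t),11)])
E
```

```text
t 7.5 p [0.4988 0.1261 0.0676] lean 19.845890236208025 yawx -2.9581682209459386 q [ 0.9752  0.3784 -1.4493  2.1735  0.7362  0.6901  0.8272] F [ 0.1339 -0.5109 -1.2807] g 0.705746303904167
grasp rack [-0.1273  0.225 ] 0.08517095440270858
dp [-0.117, -0.014, -0.007] turn [-0.001, -0.002, 0.005]
dp [-0.117, -0.013, -0.007] turn [-0.001, -0.002, 0.005]
dp [-0.118, -0.012, -0.006] turn [-0.001, -0.002, 0.005]
dp [-0.117, -0.012, -0.007] turn [-0.001, -0.002, 0.005]
dp [-0.117, -0.012, -0.006] turn [-0.001, -0.002, 0.005]
dp [-0.118, -0.011, -0.006] turn [-0.001, -0.002, 0.005]
dp [-0.117, -0.011, -0.006] turn [-0.001, -0.002, 0.005]
dp [-0.118, -0.01, -0.006] turn [-0.001, -0.002, 0.005]
dp [-0.117, -0.01, -0.005] turn [-0.001, -0.002, 0.005]
dp [-0.118, -0.009, -0.006] turn [-0.001, -0.002, 0.005]
dp [-0.117, -0.009, -0.005] turn [-0.001, -0.002, 0.005]
-> end [ 0.512  -0.1389  0.0701] err rot 0.313075764400196
```

View pics/s3.png

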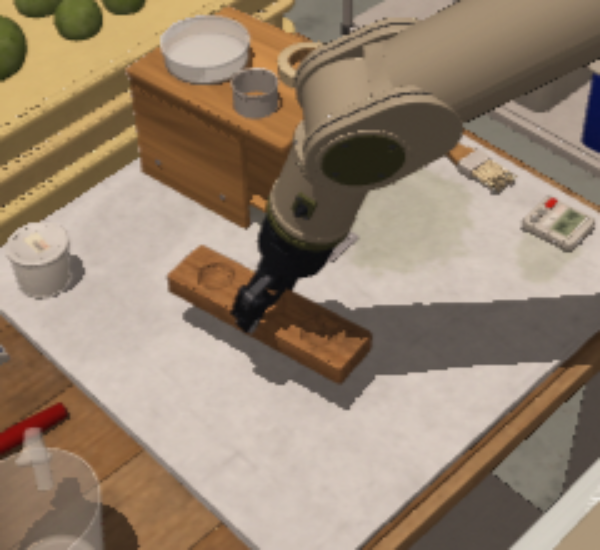

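Mould is held level, about 60 mm up. Joint 3 is close to its range, so I'll go in smaller steps.

Emit:
{"method": "move_arm", "body": {
  "claw": [0, 0],
  "dp": [
    [-0.06, -0.01, -0.006],
    [-0.08, -0.01, -0.006]
  ],
  "turn": [
    [0, 0, 0.005],
    [0, 0, 0.005]
  ]
}}

```text
clock: 7.72
position: [0.4993, 0.0985, 0.0683]
ee_rot: [0.633, 0.755, 0.135, 0.107]
ft_force: [-0.4, -0.4, -3.4]
grip_width: 0.703
```

```bash
python3 - <<'E'
from h import *
info();print(manip.get_obs()["joint_velocities"])
E
```

```text
t 7.7167 p [0.4993 0.0985 0.0683] lean 19.846290892032062 yawx -2.9656696322903784 q [ 1.0621  0.3429 -1.4545  2.1858  0.6584  0.6556  0.9413] F [-0.3593 -0.4313 -3.4278] g 0.7028138621772632
grasp rack [-0.1305  0.1976] 0.08588094839002211
[ 0.5992 -0.2105 -0.0238  0.0717 -0.5132 -0.2151  0.81  ]
```

Emit:
{"method": "move_arm", "body": {
  "claw": [0, 0, 0, 0],
  "dp": [
    [-0.08, -0.01, -0.006],
    [-0.1, -0.01, -0.006],
    [-0.1, -0.01, -0.006],
    [-0.1, -0.01, -0.006]
  ],
  "turn": [
    [0, 0, 0.005],
    [0, 0, 0.005],
    [0, 0, 0.005],
    [0, 0, 0.005]
  ]
}}

```text
clock: 8.05
position: [0.5032, 0.0212, 0.0691]
ee_rot: [0.639, 0.75, 0.135, 0.106]
ft_force: [-0.8, -0.2, -1.4]
grip_width: 0.711
```

```bash
python3 - <<'E'
from h import *
info();
t=np.radians(20)
plan([(tcp(rk(-.15,-.039),RY,t,.07),rotf(RY,t),7)])
E
```

```text
t 8.05 p [0.5032 0.0212 0.0691] lean 19.81928963591209 yawx -2.980495242244227 q [ 1.271   0.3161 -1.4564  2.1926  0.5164  0.6143  1.224 ] F [-0.823  -0.2156 -1.4213] g 0.7106024054741319
grasp rack [-0.1371  0.1205] 0.08672239500335834
dp [-0.114, -0.011, -0.006] turn [-0.001, -0.004, 0.004]
dp [-0.114, -0.01, -0.006] turn [-0.001, -0.004, 0.004]
dp [-0.114, -0.01, -0.005] turn [-0.001, -0.004, 0.004]
dp [-0.114, -0.01, -0.005] turn [-0.001, -0.004, 0.004]
dp [-0.114, -0.009, -0.005] turn [-0.001, -0.004, 0.004]
dp [-0.114, -0.009, -0.004] turn [-0.001, -0.004, 0.004]
dp [-0.115, -0.008, -0.004] turn [-0.001, -0.004, 0.004]
-> end [ 0.5121 -0.139   0.0699] err rot 0.16204981594261444
```

Emit:
{"method": "move_arm", "body": {
  "claw": [0, 0, 0, 0, 0, 0, 0, 0],
  "dp": [
    [-0.11, -0.01, -0.005],
    [-0.11, -0.01, -0.005],
    [-0.115, -0.01, -0.005],
    [-0.115, -0.01, -0.005],
    [-0.115, -0.01, -0.005],
    [-0.115, -0.01, -0.005],
    [-0.115, -0.01, -0.005],
    [0, 0, 0]
  ],
  "turn": [
    [0, -0.004, 0.004],
    [0, -0.004, 0.004],
    [0, -0.004, 0.004],
    [0, -0.004, 0.004],
    [0, -0.004, 0.004],
    [0, -0.004, 0.004],
    [0, -0.004, 0.004],
    [0, 0, 0]
  ]
}}

```text
clock: 8.72
position: [0.5115, -0.1422, 0.0696]
ee_rot: [0.651, 0.739, 0.129, 0.113]
ft_force: [1.0, -0.0, -1.8]
grip_width: 0.702
```

```bash
python3 - <<'E'
from h import *
info()
for n in("scene","top"): cv2.imwrite(f"pics/{n}4.png",cams.camera(n)[:,:,::-1])
a=cv2.imread("pics/scene4.png")[140:360,220:460];a=cv2.resize(a,None,fx=2.5,fy=2.5);cv2.imwrite("pics/s4.png",a)
a=cv2.imread("pics/top4.png")[100:340,200:440];a=cv2.resize(a,None,fx=2.5,fy=2.5);cv2.imwrite("pics/t4.png",a)
E
```

```text
t 8.7167 p [ 0.5115 -0.1422  0.0696] lean 19.790548207238686 yawx -3.0147832907086847 q [ 1.5266  0.4638 -1.3977  2.1078  0.56    0.6744  1.5288] F [ 0.995  -0.0219 -1.8137] g 0.7015660049786554
grasp rack [-0.1508 -0.0421] 0.08715314072398594
```

View pics/s4.png

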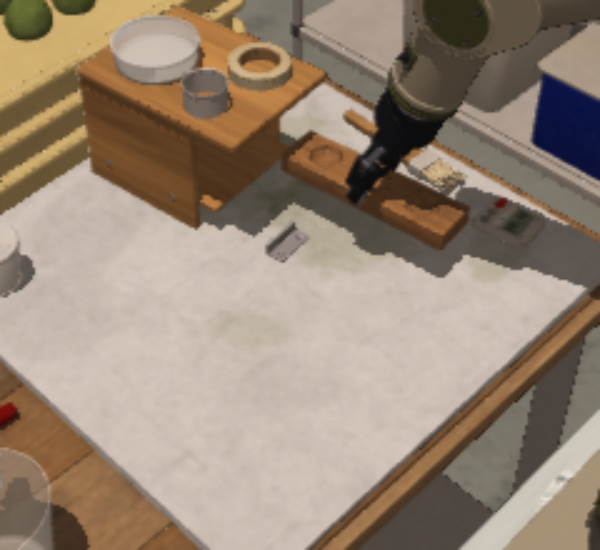

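View pics/t4.png

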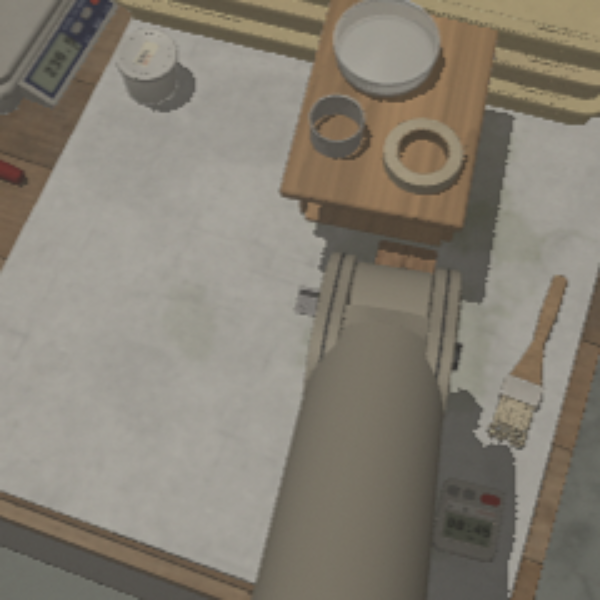

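```bash
python3 - <<'E'
from h import *
S=lambda p:uc(p,220,140,2.5); T=lambda p:uc(p,200,100,2.5)
FL,e1=tri(S((282,158)),T((380,241)));FR,e2=tri(S((313,133)),T((437,252)))
print(FL,e1,w2r(FL),FR,e2,w2r(FR))
for c in((282,158),(313,133),(468,210),(442,236)):
    q=plane("scene",S(c),.086);print(q,w2r(q))
for c in((440,540),(515,545),(440,490)):
    q=plane("top",T(c),.018);print("timer",q,w2r(q))
t=np.radians(20)
plan([(tcp(rk(-.15,-.040),RY,t,.012),rotf(RY,t),4)])
E
```

```text
[ 0.6159 -0.0974  0.0809] 0.0027366154743030027 [-0.035  -0.0118] [ 0.622  -0.158   0.0828] 0.0036714048400684836 [-0.0371 -0.0727]
[ 0.6084 -0.093   0.086 ] [-0.0418 -0.0065]
[ 0.6149 -0.1548  0.086 ] [-0.0438 -0.0685]
[ 0.3891 -0.1796  0.086 ] [-0.2708 -0.0627]
[ 0.383  -0.1244  0.086 ] [-0.2694 -0.0072]
timer [ 0.3559 -0.2491  0.018 ] [-0.3131 -0.1272]
timer [ 0.3763 -0.3201  0.018 ] [-0.3024 -0.2002]
timer [ 0.4038 -0.2346  0.018 ] [-0.2636 -0.1192]
dp [-0.003, -0.024, 0.068] turn [-0.001, -0.0, -0.001]
dp [-0.002, -0.024, 0.068] turn [-0.001, -0.0, -0.001]
dp [-0.003, -0.024, 0.067] turn [-0.001, -0.0, -0.001]
dp [-0.003, -0.024, 0.068] turn [-0.001, -0.0, -0.001]
-> end [ 0.5121 -0.14    0.012 ] err rot 0.07011817372381493
```

Emit:
{"method": "move_arm", "body": {
  "claw": [0, 0, 0, 0, 0],
  "dp": [
    [-0.003, -0.024, 0.068],
    [-0.003, -0.024, 0.068],
    [-0.003, -0.024, 0.068],
    [-0.003, -0.024, 0.064],
    [0, 0, 0]
  ],
  "turn": [
    [0, 0, 0],
    [0, 0, 0],
    [0, 0, 0],
    [0, 0, 0],
    [0, 0, 0]
  ]
}}

```text
clock: 9.23
position: [0.511, -0.1381, 0.011]
ee_rot: [0.648, 0.742, 0.13, 0.112]
ft_force: [-1.0, 0.1, -2.0]
grip_width: 0.702
```

```bash
python3 - <<'E'
from h import *
info()
t=np.radians(20)
plan([(tcp(rk(-.080,-.041),RY,t,.012),rotf(RY,t),7)])
E
```

```text
t 9.2333 p [ 0.511  -0.1381  0.011 ] lean 19.69689928484371 yawx -3.0069466334578747 q [ 1.356   0.5157 -1.2101  2.1465  0.6841  0.5607  1.4342] F [-0.9997  0.0591 -2.0261] g 0.7019155751702398
grasp rack [-0.1507 -0.0381] 0.02857025098267585
dp [-0.002, 0.048, 0.016] turn [-0.001, -0.0, -0.0]
dp [-0.002, 0.048, 0.017] turn [-0.001, -0.0, -0.0]
dp [-0.002, 0.048, 0.016] turn [-0.001, -0.0, -0.0]
dp [-0.002, 0.047, 0.017] turn [-0.001, -0.0, -0.0]
dp [-0.003, 0.048, 0.016] turn [-0.001, -0.0, -0.0]
dp [-0.002, 0.048, 0.017] turn [-0.001, -0.0, -0.0]
dp [-0.002, 0.048, 0.016] turn [-0.001, -0.0, -0.0]
-> end [ 0.5816 -0.1316  0.0121] err rot 0.13001792055480269
```

Emit:
{"method": "move_arm", "body": {
  "claw": [0, 0, 0, 0],
  "dp": [
    [-0.012, 0.03, 0.01],
    [-0.002, 0.048, 0.016],
    [0, 0.048, 0.016],
    [0, 0, 0]
  ],
  "turn": [
    [0, 0, 0],
    [0, 0, 0],
    [0, 0, 0],
    [0, 0, 0]
  ]
}}

```text
clock: 9.57
position: [0.5412, -0.1383, 0.0148]
ee_rot: [0.648, 0.741, 0.131, 0.114]
ft_force: [-0.0, -0.8, -1.4]
grip_width: 0.703
```

```bash
python3 - <<'E'
from h import *
info()
a=cams.camera("scene")[:,:,::-1][140:360,220:460];a=cv2.resize(a,None,fx=2.5,fy=2.5);cv2.imwrite("pics/s5.png",a)
t=np.radians(20)
plan([(tcp(rk(-.080,-.041),RY,t,.012),rotf(RY,t),5)])
E
```

```text
t 9.5667 p [ 0.5412 -0.1383  0.0148] lean 19.962255502278257 yawx -3.007806233135598 q [ 1.2745  0.5485 -1.1653  2.0819  0.7091  0.586   1.4053] F [-0.0089 -0.8277 -1.4047] g 0.7026187092952448
grasp rack [-0.1209 -0.0423] 0.03239779927743704
dp [0.001, 0.039, 0.016] turn [-0.001, -0.0, -0.0]
dp [0.001, 0.039, 0.017] turn [-0.001, -0.0, -0.0]
dp [0.001, 0.039, 0.016] turn [-0.001, -0.0, -0.0]
dp [0.002, 0.038, 0.017] turn [-0.001, -0.0, -0.0]
dp [0.001, 0.039, 0.016] turn [-0.001, -0.0, -0.0]
-> end [ 0.5815 -0.1315  0.012 ] err rot 0.13618750367346658
```

View pics/s5.png

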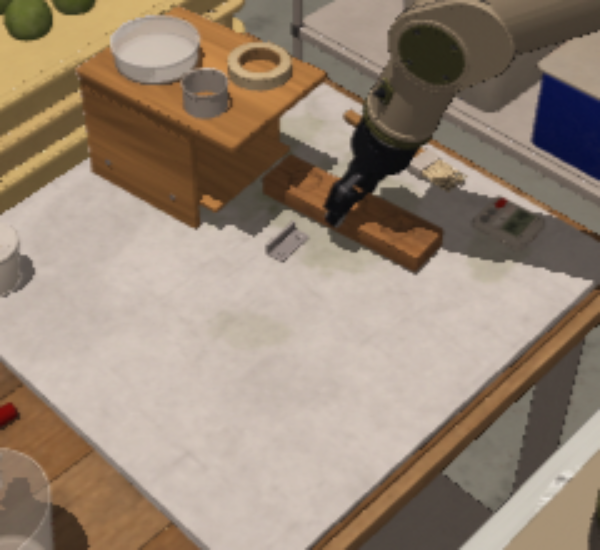

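Emit:
{"method": "move_arm", "body": {
  "claw": [0, 0, 0, 0, 0, 0],
  "dp": [
    [0, 0.01, 0.02],
    [0, 0.039, 0.015],
    [0.002, 0.042, 0.015],
    [0.002, 0.042, 0.015],
    [0.002, 0.042, 0.015],
    [0, 0, 0]
  ],
  "turn": [
    [0, 0, 0],
    [0, 0, 0],
    [0, 0, 0],
    [0, 0, 0],
    [0, 0, 0],
    [0, 0, 0]
  ]
}}

```text
clock: 10.12
position: [0.5778, -0.1323, 0.0103]
ee_rot: [0.649, 0.741, 0.13, 0.113]
ft_force: [-0.6, -0.7, -1.7]
grip_width: 0.701
```

```bash
python3 - <<'E'
from h import *
info()
a=cams.camera("scene")[:,:,::-1][140:300,260:420];a=cv2.resize(a,None,fx=4,fy=4)[:600];cv2.imwrite("pics/s6.png",a)
a=cams.camera("top")[:,:,::-1][130:330,280:440];a=cv2.resize(a,None,fx=3,fy=3);cv2.imwrite("pics/t6.png",a)
E
```

```text
t 10.1167 p [ 0.5778 -0.1323  0.0103] lean 19.866001806238092 yawx -3.008424803076615 q [ 1.156   0.5987 -1.0978  2.0038  0.7511  0.6111  1.3551] F [-0.5507 -0.7293 -1.6932] g 0.7007528809105744
grasp rack [-0.0838 -0.0413] 0.027861643083892468
```

View pics/s6.png

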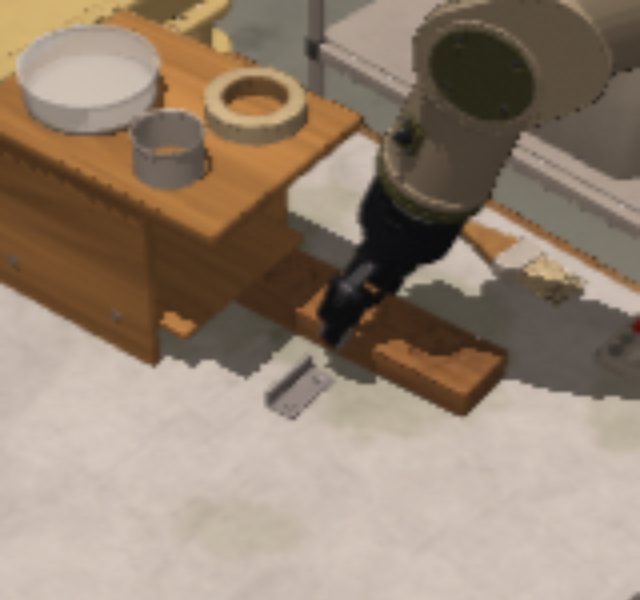

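View pics/t6.png

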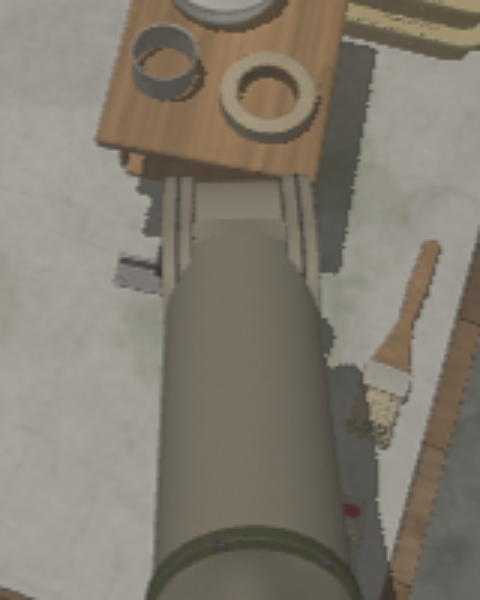

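Emit:
{"method": "move_arm", "body": {
  "claw": [1, 1, 1, 1, 1, 1, 1],
  "dp": [
    [0, 0, 0],
    [0, 0, 0],
    [0, 0, 0],
    [0, 0, -0.05],
    [0, 0, -0.1],
    [0, 0, -0.15],
    [0, -0.1, -0.05]
  ],
  "turn": [
    [0, 0, 0],
    [0, 0, 0],
    [0, 0, 0],
    [0, 0, 0],
    [0, 0, 0],
    [0, 0, 0],
    [0, 0, 0]
  ]
}}

```text
clock: 10.8
position: [0.5372, -0.1378, 0.0728]
ee_rot: [0.648, 0.741, 0.131, 0.115]
ft_force: [1.2, -0.2, 1.4]
grip_width: 1.003
```

```bash
python3 - <<'E'
from h import *
info()
a=cams.camera("scene")[:,:,::-1][140:300,260:420];a=cv2.resize(a,None,fx=4,fy=4)[:600];cv2.imwrite("pics/s7.png",a)
E
```

```text
t 10.8 p [ 0.5372 -0.1378  0.0728] lean 20.07873501660376 yawx -3.0071765791165115 q [ 1.4242  0.48   -1.3312  2.0567  0.5749  0.6844  1.5072] F [ 1.1699 -0.2236  1.3796] g 1.0032525463459385
grasp rack [-0.1248 -0.0412] 0.09040526223553746
```

View pics/s7.png

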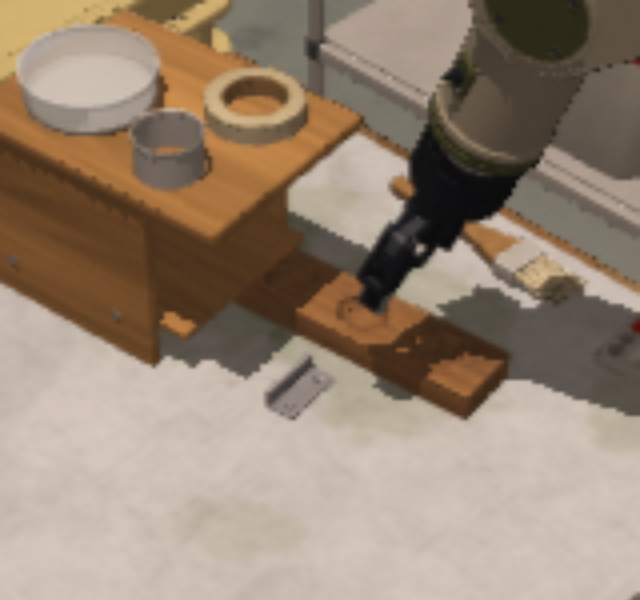

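```bash
python3 - <<'E'
from h import *
S=lambda p:uc(p,260,140,4)
for c in((466,392),(508,356)): 
    q=plane("scene",S(c),.026); print(w2r(q))
for c in((467,417),):print("base",w2r(plane("scene",S(c),0)))
t=np.radians(35)
plan([(tcp(rk(-.168,-.041),RY,t,.07),rotf(RY,t),4)])
E
```

```text
[-0.2007 -0.0134]
[-0.2048 -0.0656]
base [-0.2029 -0.0142]
dp [0.002, -0.039, -0.014] turn [-0.085, 0.001, -0.001]
dp [0.002, -0.037, -0.017] turn [-0.085, 0.001, -0.001]
dp [0.002, -0.036, -0.019] turn [-0.085, 0.001, -0.001]
dp [0.001, -0.035, -0.022] turn [-0.085, 0.001, -0.001]
-> end [ 0.4988 -0.1429  0.07  ] err rot 0.05862833024136554
```

Emit:
{"method": "move_arm", "body": {
  "claw": [1, 1, 1, 1, 1],
  "dp": [
    [0.002, -0.04, -0.014],
    [0.002, -0.04, -0.017],
    [0.002, -0.036, -0.02],
    [0.002, -0.036, -0.02],
    [0, 0, 0]
  ],
  "turn": [
    [-0.085, 0, 0],
    [-0.085, 0, 0],
    [-0.085, 0, 0],
    [-0.085, 0, 0],
    [0, 0, 0]
  ]
}}

```text
clock: 11.27
position: [0.5007, -0.1383, 0.0664]
ee_rot: [0.631, 0.722, 0.219, 0.185]
ft_force: [-0.4, -0.9, -0.2]
grip_width: 0.996
```

```bash
python3 - <<'E'
from h import *
info()
t=np.radians(35)
plan([(tcp(rk(-.168,-.041),RY,t,.011),rotf(RY,t),4)])
E
```

```text
t 11.2667 p [ 0.5007 -0.1383  0.0664] lean 33.24761127261939 yawx -3.0044554788688016 q [ 1.7671  0.3536 -1.4644  2.2932  0.2008  0.3006  1.9312] F [-0.4233 -0.8524 -0.1515] g 0.9962269499444499
grasp rack [-0.1649 -0.037 ] 0.08208090640674753
dp [-0.006, -0.041, 0.056] turn [-0.01, -0.003, -0.001]
dp [-0.005, -0.041, 0.056] turn [-0.01, -0.003, -0.001]
dp [-0.006, -0.042, 0.055] turn [-0.01, -0.003, -0.001]
dp [-0.005, -0.042, 0.056] turn [-0.01, -0.003, -0.001]
-> end [ 0.4987 -0.1427  0.0109] err rot 0.05742002210484429
```

```bash
python3 - <<'E'
from h import *
t=np.radians(22)
plan([(tcp(rk(-.165,-.041),RY,t,.040),rotf(RY,t),3),(tcp(rk(-.165,-.041),RY,t,.011),rotf(RY,t),3)])
E
```

```text
dp [-0.007, -0.029, 0.034] turn [0.083, -0.004, -0.001]
dp [-0.007, -0.026, 0.035] turn [0.083, -0.004, -0.001]
dp [-0.008, -0.025, 0.038] turn [0.083, -0.004, -0.001]
-> end [ 0.498  -0.143   0.0399] err rot 0.04117208426189537
dp [0.0, -0.018, 0.045] turn [0.0, 0.0, -0.0]
dp [0.0, -0.018, 0.044] turn [0.0, 0.0, -0.0]
dp [0.0, -0.018, 0.045] turn [0.0, 0.0, -0.0]
-> end [ 0.498 -0.143  0.011] err rot 0.04117208426189537
```

Emit:
{"method": "move_arm", "body": {
  "claw": [1, 1, 1, 1],
  "dp": [
    [-0.007, -0.028, 0.034],
    [-0.007, -0.026, 0.035],
    [-0.008, -0.025, 0.038],
    [0, 0, 0]
  ],
  "turn": [
    [0.083, -0.004, 0],
    [0.083, -0.004, 0],
    [0.083, -0.004, 0],
    [0, 0, 0]
  ]
}}

```text
clock: 11.6
position: [0.5038, -0.1412, 0.0427]
ee_rot: [0.644, 0.741, 0.143, 0.127]
ft_force: [0.3, 0.2, 0.5]
grip_width: 1.002
```

```bash
python3 - <<'E'
from h import *
info()
t=np.radians(22)
plan([(tcp(rk(-.165,-.041),RY,t,.011),rotf(RY,t),3)])
E
```

```text
t 11.6 p [ 0.5038 -0.1412  0.0427] lean 22.01798870981956 yawx -3.003319595556886 q [ 1.3761  0.3274 -1.1606  2.1749  0.313   0.4909  1.7483] F [0.3482 0.2497 0.4873] g 1.0016215397203305
grasp rack [-0.159  -0.0401] 0.05998717702547071
dp [-0.001, -0.029, 0.045] turn [0.0, 0.001, 0.002]
dp [-0.002, -0.029, 0.045] turn [0.0, 0.001, 0.002]
dp [-0.001, -0.029, 0.045] turn [0.0, 0.001, 0.002]
-> end [ 0.498  -0.1429  0.0111] err rot 0.04760894761913456
```

Emit:
{"method": "move_arm", "body": {
  "claw": [1, 1, 1, 1],
  "dp": [
    [-0.001, -0.028, 0.044],
    [-0.001, -0.028, 0.044],
    [-0.001, -0.028, 0.04],
    [0, 0, 0]
  ],
  "turn": [
    [0, 0, 0],
    [0, 0, 0],
    [0, 0, 0],
    [0, 0, 0]
  ]
}}

```text
clock: 11.93
position: [0.4945, -0.1437, 0.0106]
ee_rot: [0.646, 0.739, 0.145, 0.126]
ft_force: [-0.7, 0.7, -0.9]
grip_width: 0.999
```

Emit:
{"method": "move_arm", "body": {
  "claw": [0, 0, 0, 0, 0, 0],
  "dp": [
    [0, 0, 0],
    [0, 0, 0],
    [0, 0, 0],
    [0, 0, 0],
    [0, 0, 0],
    [0, 0, 0]
  ],
  "turn": [
    [0, 0, 0],
    [0, 0, 0],
    [0, 0, 0],
    [0, 0, 0],
    [0, 0, 0],
    [0, 0, 0]
  ]
}}

```text
clock: 12.43
position: [0.4961, -0.1443, 0.0131]
ee_rot: [0.646, 0.739, 0.145, 0.127]
ft_force: [-9.2, 1.6, 16.0]
grip_width: 0.702
```

```bash
python3 - <<'E'
from h import *
info()
p,r,_=cur()
t=np.radians(22)
plan([(tcp(rk(-.095,-.0405),RY,t,p[2]),rotf(RY,t),8)])
E
```

```text
t 12.4333 p [ 0.4961 -0.1443  0.0131] lean 22.200624067873655 yawx -3.007091049844085 q [ 1.308   0.3642 -1.0735  2.2078  0.3815  0.4203  1.7032] F [-9.2235  1.6449 15.9706] g 0.7015294843569047
grasp rack [-0.167  -0.0421] 0.03037234863744318
dp [0.001, 0.042, 0.017] turn [0.001, 0.0, 0.0]
dp [0.001, 0.041, 0.017] turn [0.001, 0.0, 0.0]
dp [0.001, 0.042, 0.017] turn [0.001, 0.0, 0.0]
dp [0.001, 0.042, 0.017] turn [0.001, 0.0, 0.0]
dp [0.001, 0.041, 0.017] turn [0.001, 0.0, 0.0]
dp [0.001, 0.042, 0.016] turn [0.001, 0.0, 0.0]
dp [0.001, 0.042, 0.017] turn [0.001, 0.0, 0.0]
dp [0.001, 0.042, 0.017] turn [0.001, 0.0, 0.0]
-> end [ 0.5673 -0.133   0.0131] err rot 0.18169498885481553
```

Emit:
{"method": "move_arm", "body": {
  "claw": [0, 0, 0, 0, 0, 0, 0, 0],
  "dp": [
    [0, 0.02, -0.006],
    [0, 0.042, 0.017],
    [0, 0.046, 0.018],
    [0, 0.046, 0.018],
    [0, 0.046, 0.018],
    [0, 0.046, 0.018],
    [0, 0.046, 0.018],
    [0, 0, 0]
  ],
  "turn": [
    [0, 0, 0],
    [0, 0, 0],
    [0, 0, 0],
    [0, 0, 0],
    [0, 0, 0],
    [0, 0, 0],
    [0, 0, 0],
    [0, 0, 0]
  ]
}}

```text
clock: 13.1
position: [0.5586, -0.1354, 0.0163]
ee_rot: [0.645, 0.739, 0.145, 0.127]
ft_force: [-0.5, 0.1, -0.8]
grip_width: 0.698
```

```bash
python3 - <<'E'
from h import *
info()
a=cams.camera("scene")[:,:,::-1][140:300,260:420];a=cv2.resize(a,None,fx=4,fy=4)[:600];cv2.imwrite("pics/s8.png",a)
E
```

```text
t 13.1 p [ 0.5586 -0.1354  0.0163] lean 22.288227053204242 yawx -3.006561230196655 q [ 1.0949  0.4393 -0.948   2.0798  0.4746  0.464   1.575 ] F [-0.5153  0.1045 -0.841 ] g 0.697634322448185
grasp rack [-0.104  -0.0417] 0.03362145568472791
```

View pics/s8.png

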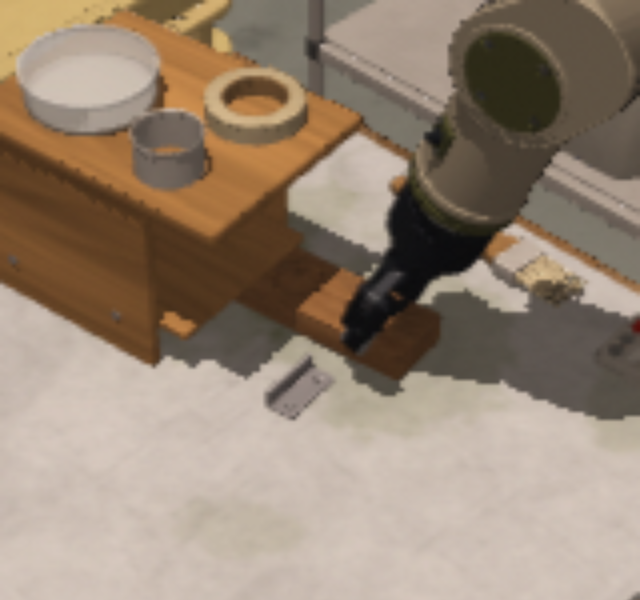

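Emit:
{"method": "move_arm", "body": {
  "claw": [0, 0, 0, 0, 0, 0],
  "dp": [
    [0, 0.03, 0.02],
    [0, 0.04, 0.018],
    [0, 0.04, 0.018],
    [0, 0.04, 0.018],
    [0, 0.02, 0.008],
    [0, 0, 0]
  ],
  "turn": [
    [0, 0, 0],
    [0, 0, 0],
    [0, 0, 0],
    [0, 0, 0],
    [0, 0, 0],
    [0, 0, 0]
  ]
}}

```text
clock: 13.65
position: [0.5953, -0.1303, 0.0133]
ee_rot: [0.645, 0.739, 0.145, 0.127]
ft_force: [-0.4, 0.4, -1.1]
grip_width: 0.703
```

Emit:
{"method": "move_arm", "body": {
  "claw": [1, 1, 1, 1, 1, 1, 1],
  "dp": [
    [0, 0, 0],
    [0, 0, 0],
    [0, 0, 0],
    [0, 0, -0.05],
    [0, 0, -0.1],
    [0, -0.03, -0.08],
    [0, 0, 0]
  ],
  "turn": [
    [0, 0, 0],
    [0, 0, 0],
    [0, 0, 0],
    [0, 0, 0],
    [0, 0, 0],
    [-0.08, 0, 0],
    [0, 0, 0]
  ]
}}

```text
clock: 14.23
position: [0.5689, -0.1369, 0.0536]
ee_rot: [0.643, 0.733, 0.167, 0.148]
ft_force: [-1.0, -0.8, -2.3]
grip_width: 0.997
```

```bash
python3 - <<'E'
from h import *
info()
a=cams.camera("scene")[:,:,::-1][140:300,260:420];a=cv2.resize(a,None,fx=4,fy=4)[:600];cv2.imwrite("pics/s9.png",a)
a=cams.camera("top")[:,:,::-1][130:330,280:440];a=cv2.resize(a,None,fx=3,fy=3);cv2.imwrite("pics/t9.png",a)
E
```

```text
t 14.2333 p [ 0.5689 -0.1369  0.0536] lean 25.84057682898694 yawx -3.0118919284812695 q [ 1.2005  0.3887 -1.0437  2.0817  0.3899  0.4533  1.6476] F [-0.9779 -0.7611 -2.2817] g 0.9972775638675091
grasp rack [-0.0951 -0.0446] 0.0704474828158938
```

View pics/s9.png

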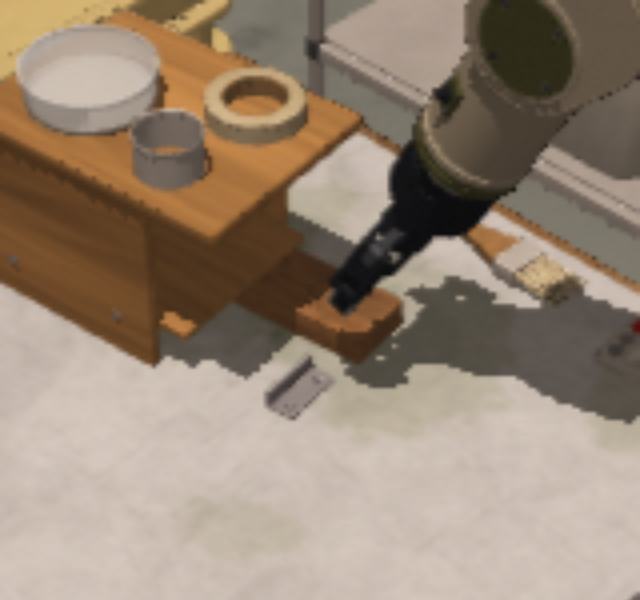

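View pics/t9.png

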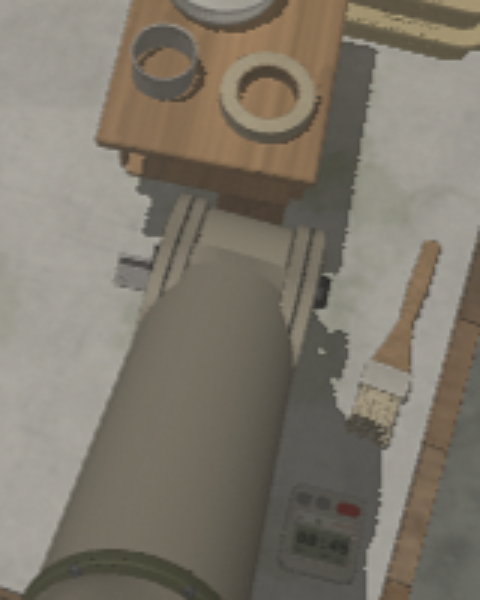

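```bash
python3 - <<'E'
from h import *
S=lambda p:uc(p,260,140,4)
for c in((357,336),(402,300)): print(w2r(plane("scene",S(c),.026)))
print(w2r(plane("scene",S((357,362)),0)))
t=np.radians(38)
plan([(tcp(rk(-.085,-.0415),RY,t,.05),rotf(RY,t),3)])
E
```

```text
[-0.0997 -0.0141]
[-0.1038 -0.0696]
[-0.1013 -0.0129]
dp [0.003, 0.015, 0.013] turn [-0.091, 0.001, -0.001]
dp [0.003, 0.014, 0.015] turn [-0.091, 0.001, -0.001]
dp [0.003, 0.013, 0.015] turn [-0.091, 0.001, -0.001]
-> end [ 0.5817 -0.132   0.05  ] err rot 0.027111643613291166
```

Emit:
{"method": "move_arm", "body": {
  "claw": [1, 1, 1, 1],
  "dp": [
    [0.003, 0.015, 0.013],
    [0.003, 0.014, 0.015],
    [0.003, 0.013, 0.015],
    [0, 0, 0]
  ],
  "turn": [
    [-0.09, 0, 0],
    [-0.09, 0, 0],
    [-0.09, 0, 0],
    [0, 0, 0]
  ]
}}

```text
clock: 14.67
position: [0.581, -0.1294, 0.0478]
ee_rot: [0.622, 0.712, 0.245, 0.213]
ft_force: [-1.0, -0.1, -1.1]
grip_width: 1.0
```

```bash
python3 - <<'E'
from h import *
info()
t=np.radians(38)
plan([(tcp(rk(-.068,-.0415),RY,t,.013),rotf(RY,t),4)])
E
```

```text
t 14.6667 p [ 0.581  -0.1294  0.0478] lean 37.878202397551384 yawx -3.00622170885485 q [ 1.2799  0.4089 -1.0618  2.2052  0.4057  0.1353  1.6859] F [-1.0121 -0.1218 -1.1104] g 1.000447721841101
grasp rack [-0.0854 -0.0388] 0.06260980279338943
dp [-0.004, -0.01, 0.048] turn [-0.001, -0.001, -0.0]
dp [-0.003, -0.009, 0.047] turn [-0.001, -0.001, -0.0]
dp [-0.003, -0.01, 0.048] turn [-0.001, -0.001, -0.0]
dp [-0.004, -0.01, 0.048] turn [-0.001, -0.001, -0.0]
-> end [ 0.5986 -0.1298  0.0129] err rot 0.10880343361469455
```

```bash
python3 - <<'E'
from h import *
t=np.radians(34)
plan([(tcp(rk(-.068,-.0415),RY,t,.013),rotf(RY,t),4)])
E
```

```text
dp [-0.004, -0.011, 0.047] turn [0.022, -0.001, -0.0]
dp [-0.003, -0.009, 0.047] turn [0.022, -0.001, -0.0]
dp [-0.003, -0.009, 0.047] turn [0.022, -0.001, -0.0]
dp [-0.004, -0.009, 0.048] turn [0.022, -0.001, -0.0]
-> end [ 0.5975 -0.1299  0.0129] err rot 0.12039499613153135
```

Emit:
{"method": "move_arm", "body": {
  "claw": [1, 1, 1, 1, 1],
  "dp": [
    [-0.004, -0.01, 0.047],
    [-0.003, -0.01, 0.047],
    [-0.003, -0.01, 0.047],
    [-0.003, -0.01, 0.047],
    [0, 0, 0]
  ],
  "turn": [
    [0.022, 0, 0],
    [0.022, 0, 0],
    [0.022, 0, 0],
    [0.022, 0, 0],
    [0, 0, 0]
  ]
}}

```text
clock: 15.08
position: [0.6001, -0.1294, 0.0146]
ee_rot: [0.629, 0.721, 0.219, 0.191]
ft_force: [0.3, 0.1, 0.4]
grip_width: 0.998
```

```bash
python3 - <<'E'
from h import *
info()
E
```

```text
t 15.0833 p [ 0.6001 -0.1294  0.0146] lean 33.80139990773076 yawx -3.0045508598138793 q [ 1.0248  0.4461 -0.839   2.1345  0.4562  0.1688  1.6067] F [0.2815 0.0642 0.3851] g 0.9976987219396298
grasp rack [-0.0654 -0.0414] 0.03011591420230723
```

Emit:
{"method": "move_arm", "body": {
  "claw": [0, 0, 0, 0, 0, 0],
  "dp": [
    [0, 0, 0],
    [0, 0, 0],
    [0, 0, 0],
    [0, 0, 0],
    [0, 0, 0],
    [0, 0, 0]
  ],
  "turn": [
    [0, 0, 0],
    [0, 0, 0],
    [0, 0, 0],
    [0, 0, 0],
    [0, 0, 0],
    [0, 0, 0]
  ]
}}

```text
clock: 15.58
position: [0.5991, -0.1305, 0.0158]
ee_rot: [0.629, 0.72, 0.22, 0.193]
ft_force: [-4.2, 3.2, 8.1]
grip_width: 0.699
```

```bash
python3 - <<'E'
from h import *
info()
p,r,_=cur()
t=np.radians(34)
d=np.r_[np.cos(RY),np.sin(RY),0]
plan([(p+d*.02,r,4)])
a=cams.camera("scene")[:,:,::-1][140:300,260:420];a=cv2.resize(a,None,fx=4,fy=4)[:600];cv2.imwrite("pics/s10.png",a)
E
```

```text
t 15.5833 p [ 0.5991 -0.1305  0.0158] lean 34.02378041089667 yawx -3.00639871492629 q [ 1.0336  0.4433 -0.8445  2.1384  0.455   0.1648  1.6087] F [-4.1763  3.1792  8.0956] g 0.6994989759914257
grasp rack [-0.0665 -0.0423] 0.03132262682133505
dp [-0.0, 0.021, 0.014] turn [0.0, 0.0, 0.0]
dp [-0.0, 0.02, 0.014] turn [0.0, 0.0, 0.0]
dp [-0.0, 0.021, 0.014] turn [0.0, 0.0, 0.0]
dp [-0.0, 0.021, 0.014] turn [0.0, 0.0, 0.0]
-> end [ 0.619  -0.1278  0.0158] err rot 0.0
```

View pics/s10.png

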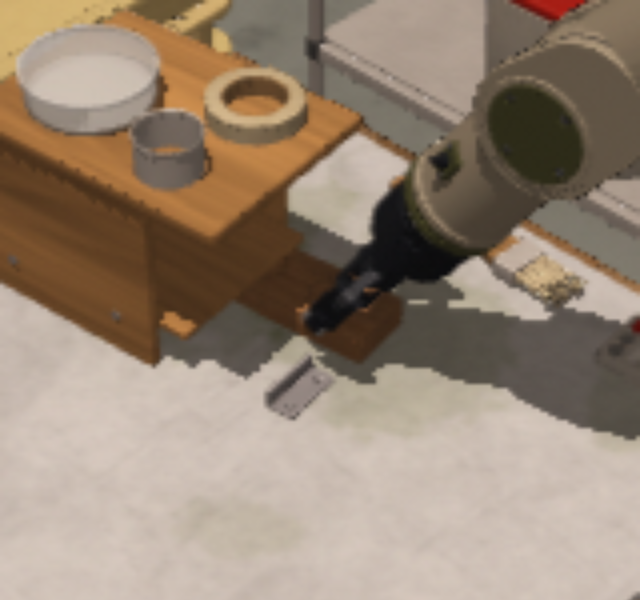

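Emit:
{"method": "move_arm", "body": {
  "claw": [0, 0, 0, 0, 0],
  "dp": [
    [0, 0.015, 0.005],
    [0, 0.021, 0.014],
    [0, 0.021, 0.014],
    [0, 0.021, 0.014],
    [0, 0, 0]
  ],
  "turn": [
    [0, 0, 0],
    [0, 0, 0],
    [0, 0, 0],
    [0, 0, 0],
    [0, 0, 0]
  ]
}}

```text
clock: 16.05
position: [0.6178, -0.1283, 0.0162]
ee_rot: [0.629, 0.72, 0.22, 0.192]
ft_force: [1.3, -0.5, -0.0]
grip_width: 0.697
```

```bash
python3 - <<'E'
from h import *
info()
E
```

```text
t 16.05 p [ 0.6178 -0.1283  0.0162] lean 33.99890537152492 yawx -3.0068560620500273 q [ 0.9698  0.46   -0.8011  2.0989  0.4656  0.1759  1.5841] F [ 1.3485 -0.5257 -0.005 ] g 0.6968453938745701
grasp rack [-0.0478 -0.0427] 0.031704466114711595
```

Emit:
{"method": "move_arm", "body": {
  "claw": [0, 0, 0],
  "dp": [
    [0.005, 0.02, 0.014],
    [0.003, 0.02, 0.014],
    [0, 0, 0]
  ],
  "turn": [
    [0, 0, 0],
    [0, 0, 0],
    [0, 0, 0]
  ]
}}

```text
clock: 16.3
position: [0.6267, -0.126, 0.0159]
ee_rot: [0.63, 0.72, 0.22, 0.192]
ft_force: [-0.2, -1.7, 3.6]
grip_width: 0.699
```

```bash
python3 - <<'E'
from h import *
info()
E
```

```text
t 16.3 p [ 0.6267 -0.126   0.0159] lean 33.95433579737755 yawx -3.007946582626046 q [ 0.9328  0.4662 -0.7758  2.0811  0.4715  0.1797  1.5672] F [-0.1659 -1.7469  3.6188] g 0.6989339527870534
grasp rack [-0.0386 -0.0415] 0.031410453732670124
```

Emit:
{"method": "move_arm", "body": {
  "claw": [0, 0],
  "dp": [
    [0, 0.015, 0.01],
    [0, 0, 0]
  ],
  "turn": [
    [0, 0, 0],
    [0, 0, 0]
  ]
}}

```text
clock: 16.47
position: [0.6299, -0.1256, 0.0159]
ee_rot: [0.63, 0.72, 0.22, 0.192]
ft_force: [-2.9, -2.0, 2.5]
grip_width: 0.698
```

```bash
python3 - <<'E'
from h import *
info()
E
```

```text
t 16.4667 p [ 0.6299 -0.1256  0.0159] lean 33.94276081567291 yawx -3.007976857549641 q [ 0.9225  0.4696 -0.7688  2.074   0.4736  0.1818  1.5632] F [-2.927  -1.9919  2.4511] g 0.6975159085196182
grasp rack [-0.0353 -0.0416] 0.03137383627302977
```

Emit:
{"method": "move_arm", "body": {
  "claw": [0, 0, 0],
  "dp": [
    [0, 0.016, 0.01],
    [0, 0.016, 0.01],
    [0, 0, 0]
  ],
  "turn": [
    [0, 0, 0],
    [0, 0, 0],
    [0, 0, 0]
  ]
}}

```text
clock: 16.72
position: [0.6372, -0.1247, 0.0159]
ee_rot: [0.63, 0.72, 0.219, 0.192]
ft_force: [-3.0, -1.6, 1.7]
grip_width: 0.696
```

```bash
python3 - <<'E'
from h import *
info()
a=cams.camera("scene")[:,:,::-1][180:280,290:400];a=cv2.resize(a,None,fx=6,fy=6,interpolation=cv2.INTER_CUBIC);cv2.imwrite("pics/s11.png",a)
o=manip.get_obs();print(o["ft_force"])
a=cams.camera("top")[:,:,::-1][150:270,300:420];a=cv2.resize(a,None,fx=5,fy=5,interpolation=cv2.INTER_CUBIC);cv2.imwrite("pics/t11.png",a)
E
```

```text
t 16.7167 p [ 0.6372 -0.1247  0.0159] lean 33.910127447436224 yawx -3.008094788813797 q [ 0.9007  0.4771 -0.7547  2.058   0.4776  0.1874  1.5546] F [-3.0166 -1.6075  1.7124] g 0.695832486405246
grasp rack [-0.028  -0.0417] 0.03143766928884626
[-2.34   -2.664   2.4601]
```

View pics/s11.png

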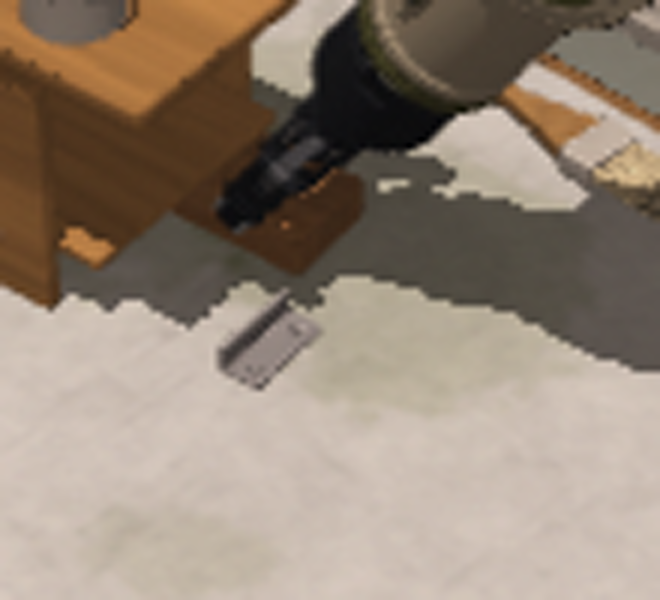

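View pics/t11.png

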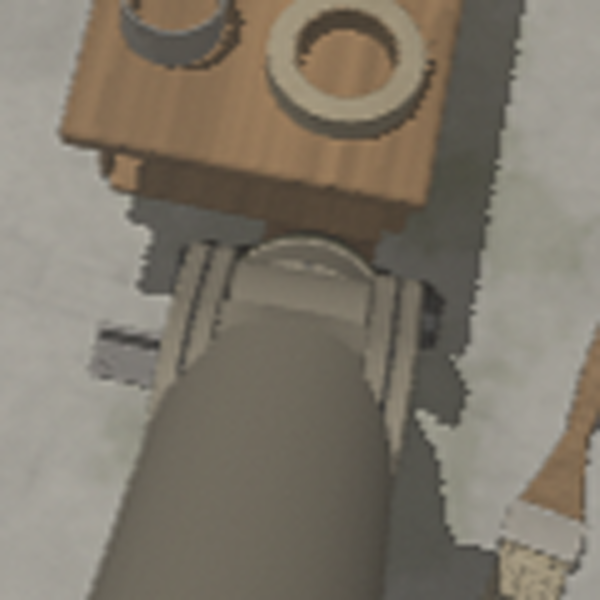

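```bash
python3 - <<'E'
from h import *
S=lambda p:uc(p,290,180,6)
for n,c,z in(("foot L",(258,389),.003),("foot R",(323,332),.003),("tab topL",(219,352),.016),("tab topR",(287,293),.016),("mould NL bot",(298,275),0),("mould NR top",(364,183),.026),("mould NR bot",(364,208),0.0),("mouldNL top",(298,248),.026)): print(n,w2r(plane("scene",S(c),z)))
E
```

```text
foot L [-0.1002  0.0704]
foot R [-0.1021  0.0173]
tab topL [-0.0764  0.0716]
tab topR [-0.078   0.0162]
mould NL bot [-0.0645 -0.012 ]
mould NR top [-0.0662 -0.0684]
mould NR bot [-0.0615 -0.0762]
mouldNL top [-0.0685 -0.0061]
```

Emit:
{"method": "move_arm", "body": {
  "claw": [0, 0, 0],
  "dp": [
    [0, 0.008, 0.005],
    [0, 0.005, 0.003],
    [0, 0, 0]
  ],
  "turn": [
    [0, 0, 0],
    [0, 0, 0],
    [0, 0, 0]
  ]
}}

```text
clock: 17.07
position: [0.6397, -0.1243, 0.0159]
ee_rot: [0.63, 0.72, 0.219, 0.192]
ft_force: [-9.7, -3.4, 8.6]
grip_width: 0.703
```

```bash
python3 - <<'E'
from h import *
info()
F=[]
for k in range(6):
    im=cams.camera("scene"); F.append(manip.get_obs()["ft_force"])
F=np.array(F);print(F.mean(0),F.std(0))
g=cv2.resize(im[190:250,300:370],None,fx=9,fy=9,interpolation=cv2.INTER_CUBIC)
g=np.clip(g.astype(float)*1.8,0,255).astype(np.uint8);cv2.imwrite("pics/s12.png",g[:,:,::-1])
E
```

```text
t 17.0667 p [ 0.6397 -0.1243  0.0159] lean 33.874233949301555 yawx -3.0080561490545636 q [ 0.893   0.4798 -0.7497  2.0522  0.4791  0.1898  1.5516] F [-9.7255 -3.3776  8.6003] g 0.7030720494524884
grasp rack [-0.0255 -0.0417] 0.03138090311732759
[-8.8506 -2.7232  8.0397] [0.362  0.3698 0.4622]
```

View pics/s12.png

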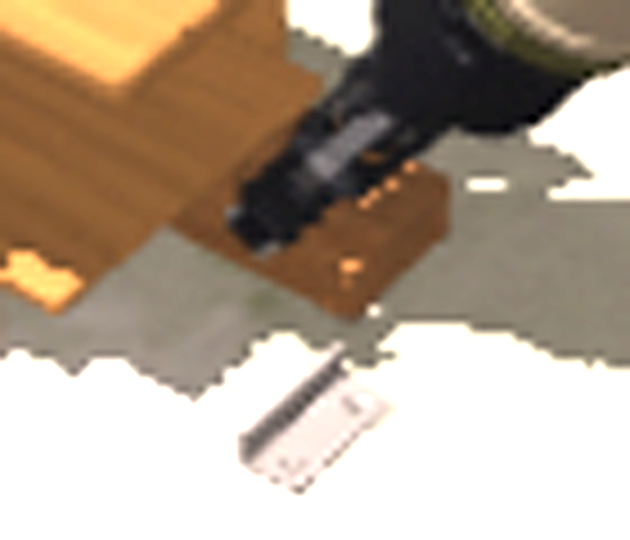

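```bash
python3 - <<'E'
from h import *
a=cams.camera("scene")[:,:,::-1][130:250,270:390];cv2.imwrite("pics/s13.png",cv2.resize(a,None,fx=5,fy=5,interpolation=cv2.INTER_CUBIC))
a=cams.camera("top")[:,:,::-1][150:250,310:410];cv2.imwrite("pics/t13.png",cv2.resize(a,None,fx=6,fy=6,interpolation=cv2.INTER_CUBIC))
print(manip.get_obs()["torque"],manip.get_obs()["ft_force"])
E
```

```text
[-0.4047  1.3194 -0.5164] [-8.9378 -2.3589  8.0717]
```

View pics/s13.png

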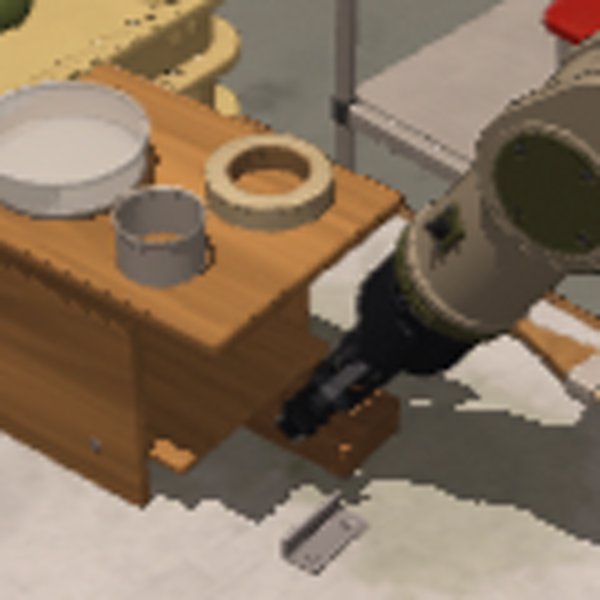

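View pics/t13.png

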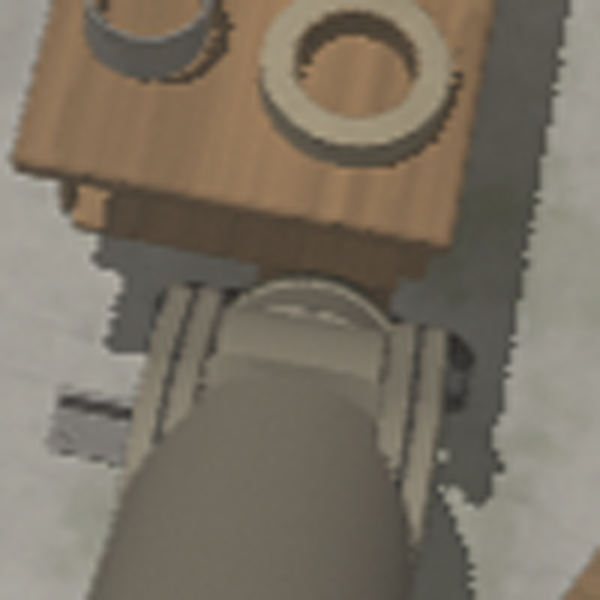

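Emit:
{"method": "move_arm", "body": {
  "claw": [0, 0],
  "dp": [
    [0, 0.004, -0.006],
    [0, 0, 0]
  ],
  "turn": [
    [0, 0, 0],
    [0, 0, 0]
  ]
}}

```text
clock: 17.63
position: [0.639, -0.1242, 0.0166]
ee_rot: [0.63, 0.72, 0.219, 0.191]
ft_force: [-3.8, -2.4, -1.0]
grip_width: 0.699
```

```bash
python3 - <<'E'
from h import *
info()
F=[]
for k in range(3):
    im=cams.camera("scene"); F.append(manip.get_obs()["ft_force"])
print(np.mean(F,0),manip.get_obs()["torque"])
E
```

```text
t 17.6333 p [ 0.639  -0.1242  0.0166] lean 33.801107690107635 yawx -3.008128005735771 q [ 0.8977  0.479  -0.7547  2.0524  0.4769  0.1934  1.5537] F [-3.7514 -2.3778 -1.0384] g 0.6988505542461768
grasp rack [-0.0261 -0.0414] 0.03209227682985308
[-4.8033 -2.4558 -0.77  ] [-0.5976  1.6054 -0.7426]
```

Emit:
{"method": "move_arm", "body": {
  "claw": [0, 0, 0, 0, 0],
  "dp": [
    [0.03, 0, 0],
    [0.05, 0, 0],
    [0.05, 0, 0],
    [0.05, 0, 0],
    [0, 0, 0]
  ],
  "turn": [
    [0, 0, 0],
    [0, 0, 0],
    [0, 0, 0],
    [0, 0, 0],
    [0, 0, 0]
  ]
}}

```text
clock: 18.2
position: [0.6339, -0.0858, 0.0164]
ee_rot: [0.629, 0.721, 0.219, 0.191]
ft_force: [-5.0, -2.0, 0.3]
grip_width: 0.7
```

```bash
python3 - <<'E'
from h import *
info()
a=cams.camera("scene")[:,:,::-1][170:260,280:390];cv2.imwrite("pics/s14.png",cv2.resize(a,None,fx=6,fy=6,interpolation=cv2.INTER_CUBIC))
E
```

```text
t 18.2 p [ 0.6339 -0.0858  0.0164] lean 33.796540175576354 yawx -3.005231457638312 q [ 0.7628  0.4256 -0.6789  2.0932  0.4852  0.1592  1.454 ] F [-4.9669 -2.0472  0.3178] g 0.6998760774062283
grasp rack [-0.026  -0.0028] 0.03197390205958068
```

View pics/s14.png

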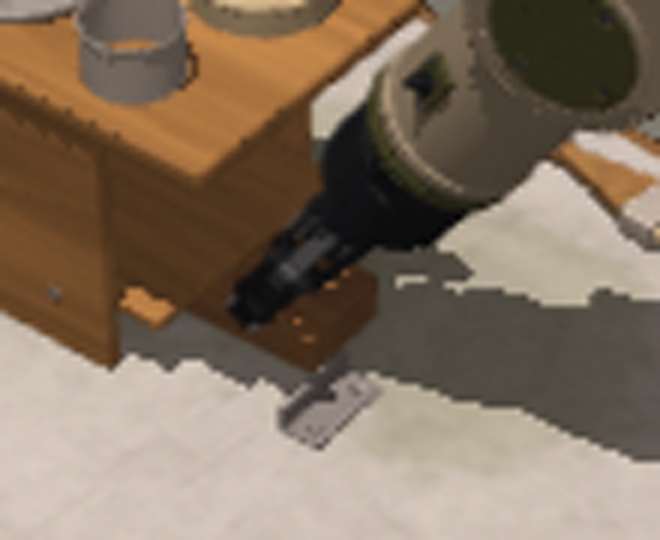

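The mould's near-left corner is at (310,368), just behind the tab, with a dark gap visible between them. Carrying on to the left.

Emit:
{"method": "move_arm", "body": {
  "claw": [0, 0, 0, 0, 0, 0],
  "dp": [
    [0.04, 0, 0],
    [0.05, 0, 0],
    [0.05, 0, 0],
    [0.04, 0, 0],
    [0.02, 0, 0],
    [0, 0, 0]
  ],
  "turn": [
    [0, 0, 0],
    [0, 0, 0],
    [0, 0, 0],
    [0, 0, 0],
    [0, 0, 0],
    [0, 0, 0]
  ]
}}

```text
clock: 18.75
position: [0.6286, -0.0472, 0.0164]
ee_rot: [0.629, 0.721, 0.219, 0.191]
ft_force: [-4.4, -0.8, -0.4]
grip_width: 0.702
```

```bash
python3 - <<'E'
from h import *
info()
a=cams.camera("scene")[:,:,::-1][170:260,280:390];cv2.imwrite("pics/s15.png",cv2.resize(a,None,fx=6,fy=6,interpolation=cv2.INTER_CUBIC))
E
```

```text
t 18.75 p [ 0.6286 -0.0472  0.0164] lean 33.78951364856421 yawx -3.0058933381598534 q [ 0.5822  0.3728 -0.5654  2.1301  0.5046  0.1287  1.3309] F [-4.4192 -0.7722 -0.4082] g 0.7015685594385593
grasp rack [-0.0261  0.0362] 0.03193088761063126
```

View pics/s15.png

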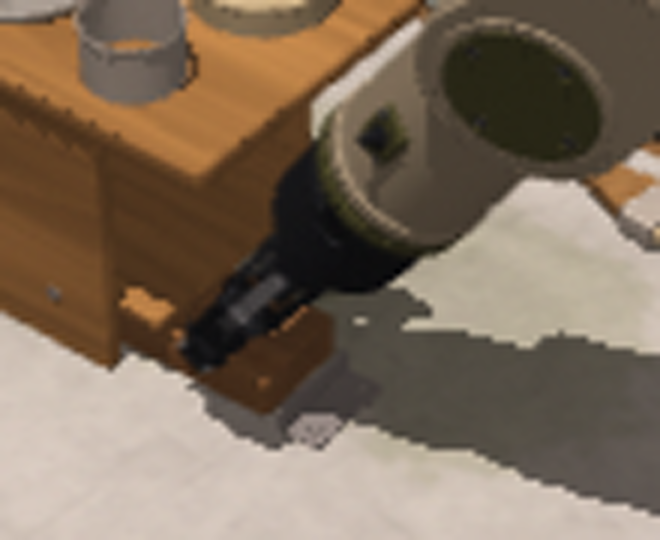

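Emit:
{"method": "move_arm", "body": {
  "claw": [0, 0, 0, 0],
  "dp": [
    [0.015, 0, 0],
    [0.01, 0, 0],
    [0.005, 0, 0],
    [0, 0, 0]
  ],
  "turn": [
    [0, 0, 0],
    [0, 0, 0],
    [0, 0, 0],
    [0, 0, 0]
  ]
}}

```text
clock: 19.13
position: [0.6279, -0.0425, 0.0164]
ee_rot: [0.63, 0.72, 0.219, 0.191]
ft_force: [-5.2, -1.9, -0.9]
grip_width: 0.7
```

```bash
python3 - <<'E'
from h import *
info()
E
```

```text
t 19.1333 p [ 0.6279 -0.0425  0.0164] lean 33.789000681992135 yawx -3.007480374560421 q [ 0.5535  0.366  -0.5456  2.1346  0.5086  0.125   1.3114] F [-5.2057 -1.8884 -0.8534] g 0.6995297768970941
grasp rack [-0.0261  0.041 ] 0.03189649984727464
```

Emit:
{"method": "move_arm", "body": {
  "claw": [0, 0, 0],
  "dp": [
    [0.01, 0, 0],
    [0.005, 0, 0],
    [0, 0, 0]
  ],
  "turn": [
    [0, 0, 0],
    [0, 0, 0],
    [0, 0, 0]
  ]
}}

```text
clock: 19.38
position: [0.6275, -0.0397, 0.0163]
ee_rot: [0.63, 0.72, 0.219, 0.191]
ft_force: [-4.2, -1.9, -1.0]
grip_width: 0.698
```

```bash
python3 - <<'E'
from h import *
info()
p,r,_=cur()
d=np.r_[np.cos(RY),np.sin(RY),0]
plan([(p-d*.01,r,3)])
E
```

```text
t 19.3833 p [ 0.6275 -0.0397  0.0163] lean 33.78522342377636 yawx -3.007785454830712 q [ 0.5379  0.3625 -0.5352  2.1371  0.5108  0.1231  1.301 ] F [-4.1993 -1.8977 -0.9771] g 0.69750392988844
grasp rack [-0.0261  0.0439] 0.03186987194880883
dp [-0.0, -0.014, -0.009] turn [0.0, 0.0, 0.0]
dp [-0.0, -0.014, -0.01] turn [0.0, 0.0, 0.0]
dp [-0.0, -0.014, -0.009] turn [0.0, 0.0, 0.0]
-> end [ 0.6175 -0.041   0.0163] err rot 0.0
```

Emit:
{"method": "move_arm", "body": {
  "claw": [0, 0, 0, 0],
  "dp": [
    [0, -0.014, -0.007],
    [0, -0.014, -0.007],
    [0, -0.009, -0.006],
    [0, 0, 0]
  ],
  "turn": [
    [0, 0, 0],
    [0, 0, 0],
    [0, 0, 0],
    [0, 0, 0]
  ]
}}

```text
clock: 19.72
position: [0.6197, -0.0407, 0.0163]
ee_rot: [0.629, 0.72, 0.219, 0.192]
ft_force: [-4.4, -1.2, -1.1]
grip_width: 0.698
```

```bash
python3 - <<'E'
from h import *
info()
a=cams.camera("scene")[:,:,::-1][170:260,280:390];cv2.imwrite("pics/s16.png",cv2.resize(a,None,fx=6,fy=6,interpolation=cv2.INTER_CUBIC))
E
```

```text
t 19.7167 p [ 0.6197 -0.0407  0.0163] lean 33.890659308878575 yawx -3.0071661716899336 q [ 0.5544  0.3508 -0.5462  2.1563  0.5098  0.1137  1.3042] F [-4.3918 -1.1733 -1.0626] g 0.6981937240828409
grasp rack [-0.0341  0.0439] 0.031808260338565986
```

View pics/s16.png

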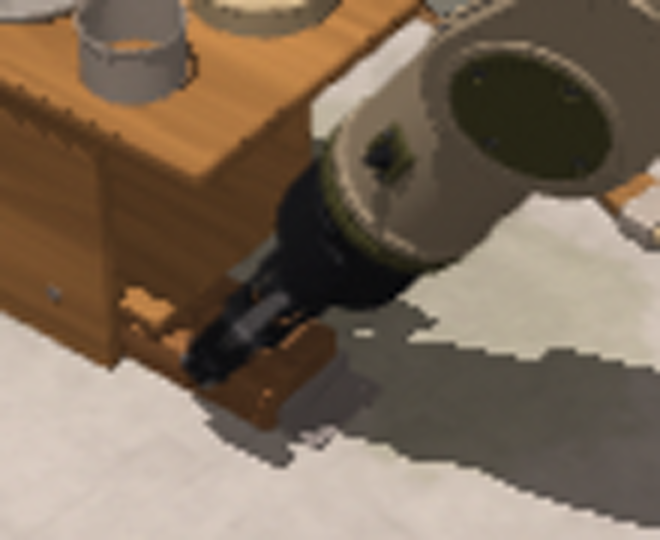

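Emit:
{"method": "move_arm", "body": {
  "claw": [0, 0, 0],
  "dp": [
    [0, -0.007, -0.002],
    [0, -0.005, -0.001],
    [0, 0, 0]
  ],
  "turn": [
    [0, 0, 0],
    [0, 0, 0],
    [0, 0, 0]
  ]
}}

```text
clock: 20.02
position: [0.6185, -0.0408, 0.0161]
ee_rot: [0.629, 0.72, 0.22, 0.192]
ft_force: [-2.1, -0.9, -1.7]
grip_width: 0.698
```

```bash
python3 - <<'E'
from h import *
info()
E
```

```text
t 20.0167 p [ 0.6185 -0.0408  0.0161] lean 33.98860102693615 yawx -3.0069324550504724 q [ 0.5549  0.3488 -0.5454  2.1604  0.5116  0.1093  1.3027] F [-2.1299 -0.8707 -1.7089] g 0.698091073822865
grasp rack [-0.0353  0.044 ] 0.03160045993769264
```

Emit:
{"method": "move_arm", "body": {
  "claw": [0.85, 0.9, 1, 1, 1],
  "dp": [
    [0, 0, 0],
    [0, 0, 0],
    [0, 0, 0],
    [0, 0, 0],
    [0, 0, 0]
  ],
  "turn": [
    [0, 0, 0],
    [0, 0, 0],
    [0, 0, 0],
    [0, 0, 0],
    [0, 0, 0]
  ]
}}

```text
clock: 20.43
position: [0.6186, -0.0405, 0.0162]
ee_rot: [0.629, 0.72, 0.22, 0.192]
ft_force: [0.0, 1.0, -0.8]
grip_width: 0.998
```

```bash
python3 - <<'E'
from h import *
info()
E
```

```text
t 20.4333 p [ 0.6186 -0.0405  0.0162] lean 33.991121803506054 yawx -3.0064089490660773 q [ 0.5548  0.3489 -0.5457  2.1602  0.5116  0.1095  1.3029] F [ 0.0309  0.9888 -0.8207] g 0.9982476563299921
grasp rack [-0.0352  0.0442] 0.03167313530149257
```

Emit:
{"method": "move_arm", "body": {
  "claw": [1, 1, 1, 1, 1, 1, 1],
  "dp": [
    [0, 0, -0.03],
    [0, 0, -0.06],
    [0, 0, -0.1],
    [0, -0.02, -0.1],
    [0, -0.05, -0.1],
    [0, -0.05, -0.1],
    [0, 0, 0]
  ],
  "turn": [
    [0, 0, 0],
    [0, 0, 0],
    [0, 0, 0],
    [0.03, 0, 0],
    [0.1, 0, 0],
    [0.1, 0, 0],
    [0, 0, 0]
  ]
}}

```text
clock: 21.02
position: [0.5473, -0.0511, 0.0881]
ee_rot: [0.644, 0.737, 0.153, 0.135]
ft_force: [0.7, -0.3, 0.4]
grip_width: 1.002
```

```bash
python3 - <<'E'
from h import *
info()
a=cams.camera("scene")[:,:,::-1];cv2.imwrite("pics/s17f.png",a);a=a[160:260,270:390];cv2.imwrite("pics/s17.png",cv2.resize(a,None,fx=6,fy=6,interpolation=cv2.INTER_CUBIC))
a=cams.camera("top")[:,:,::-1];cv2.imwrite("pics/t17.png",a)
E
```

```text
t 21.0167 p [ 0.5473 -0.0511  0.0881] lean 23.616104810842458 yawx -3.007531592244188 q [ 1.0852  0.1902 -1.0691  2.1282  0.1853  0.5196  1.6212] F [ 0.7276 -0.3421  0.445 ] g 1.0015785320716593
grasp rack [-0.1042  0.0433] 0.10521496848041134
```

View pics/s17.png

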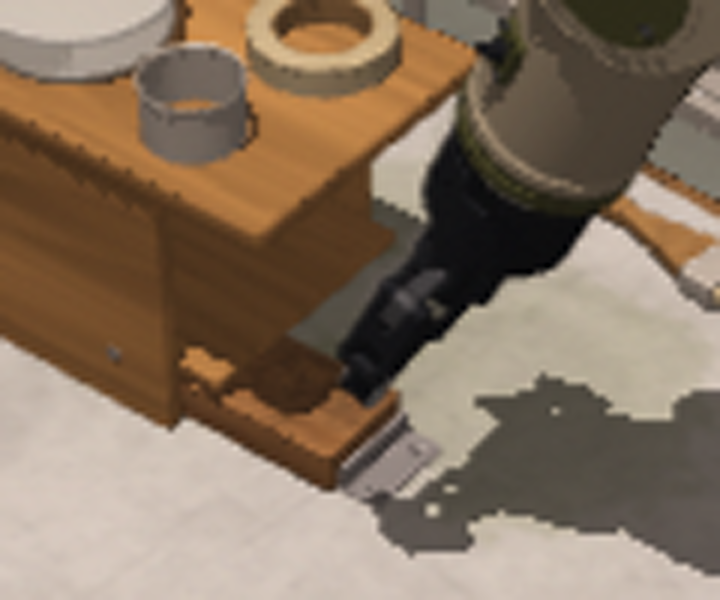

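View pics/t17.png

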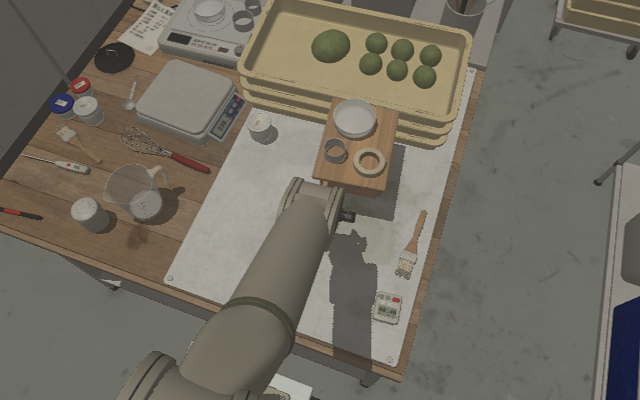

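The mould sits square against the stop, near-left corner at (335,490). The bystanders haven't moved. I'll lift clear and measure.

Emit:
{"method": "move_arm", "body": {
  "claw": [1, 1, 1, 1, 1, 1, 1],
  "dp": [
    [0, 0, -0.12],
    [-0.05, 0, -0.15],
    [-0.1, 0, -0.15],
    [-0.15, 0, -0.12],
    [-0.18, 0, -0.05],
    [-0.18, 0, 0],
    [0, 0, 0]
  ],
  "turn": [
    [0, 0, 0],
    [0, 0, 0],
    [0, 0, 0],
    [0, 0, 0],
    [0, 0, 0],
    [0, 0, 0],
    [0, 0, 0]
  ]
}}

```text
clock: 21.7
position: [0.5193, -0.1927, 0.1849]
ee_rot: [0.648, 0.733, 0.153, 0.137]
ft_force: [-1.0, -0.3, -0.2]
grip_width: 0.999
```

```bash
python3 - <<'E'
from h import *
info()
a=cams.camera("scene")[:,:,::-1];a=a[180:260,270:370];cv2.imwrite("pics/s18.png",cv2.resize(a,None,fx=7,fy=7,interpolation=cv2.INTER_CUBIC))
a=cams.camera("top")[:,:,::-1];a=a[150:250,280:400];cv2.imwrite("pics/t18.png",cv2.resize(a,None,fx=6,fy=6,interpolation=cv2.INTER_CUBIC))
E
```

```text
t 21.7 p [ 0.5193 -0.1927  0.1849] lean 23.725713421603224 yawx -3.0198199767387783 q [ 1.4743  0.0387 -1.0722  1.9877 -0.24    0.7877  2.2415] F [-1.0318 -0.3224 -0.1827] g 0.9987021344033521
grasp rack [-0.1511 -0.0931] 0.20200727923592757
```

View pics/s18.png

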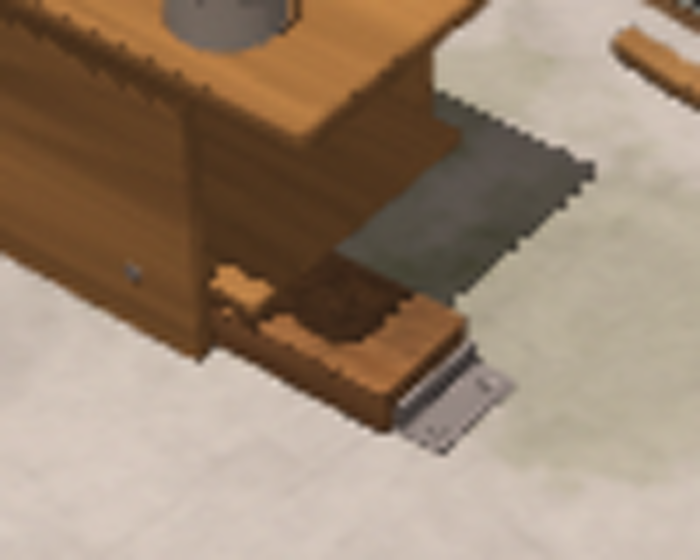

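View pics/t18.png

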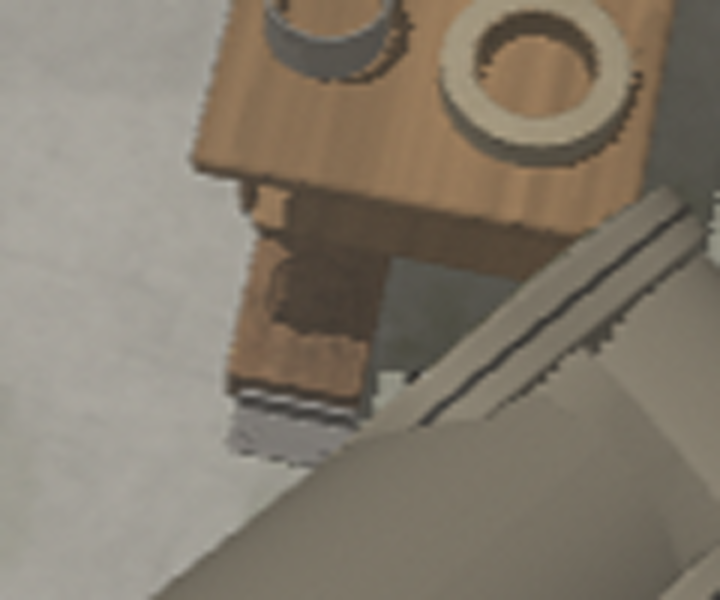

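```bash
python3 - <<'E'
from h import *
S=lambda p:uc(p,270,180,7);T=lambda p:uc(p,280,150,6)
for n,c,z in(("NL top",(390,397),.026),("NR top",(467,322),.026),("NL bot",(390,432),0),("left bot at wall",(215,348),0),("wall corner",(200,360),0),("foot L",(440,455),.003),("foot R",(514,385),.003)):print("S",n,w2r(plane("scene",S(c),z)))
for n,c,z in(("NL top",(229,378),.026),("NR top",(364,400),.026),("L far",(256,240),.026),("R far",(388,262),.026),("tabL",(240,392),.016),("foot L",(229,452),.003),("tab R",(360,412),.016)):print("T",n,w2r(plane("top",T(c),z)))
E
```

```text
S NL top [-0.0756  0.0743]
S NR top [-0.0738  0.0165]
S NL bot [-0.0725  0.0708]
S left bot at wall [0.0227 0.0763]
S wall corner [0.023  0.0864]
S foot L [-0.1002  0.0712]
S foot R [-0.1002  0.0169]
T NL top [-0.0728  0.0717]
T NR top [-0.0707  0.0098]
T L far [-0.0013  0.0745]
T R far [0.0002 0.0124]
T tabL [-0.0741  0.0664]
T foot L [-0.0988  0.0662]
T tab R [-0.0725  0.011 ]
```

```bash
python3 - <<'E'
from h import *
print(manip.hand_in())
E
```

```text
the job is handed in; nothing more can be done
None
```

The mould is stowed in the low slot, face up, with its near end against the back of the stop, and I handed the job in at about 22 s of the 54 s allowed.

**How it went:**
- I gripped the mould at its middle, carried it over to the right-hand gap and lowered it.
- I slid it in with two more grips farther back, the last with the tool leaning 34 degrees.
- I pressed the spring plate to about 20 mm, shifted the mould about 86 mm left, eased it back onto the stop, released it and lifted clear.

**Last checks:**

| Check | Reading |
|---|---|
| Near end, rack x (stop face at -70 mm) | -71 to -73 mm in the top view; -73 to -76 mm in the scene view, which reads about 3 mm low |
| Centre, rack y | 41–45 mm |
| Spring plate | about 10 mm, worked out from how far I eased back, not read directly |
| Timer, brush and tub | in the same places by eye in the top view |
| Gripper | open and clear of everything |

**What disagreed:**
- **Camera views:** they differed by about 3 mm in x and up to 6 mm in y at the rack.
- **Mould angle:** both views showed the mould turned by about 0.03–0.04 rad, more than the left wall allows at that position. I put it at 0.02 rad or less, and the limit is 0.09.
- **Spring depth:** wrist force during the push first suggested a smaller depth than the pictures did. Once I raised the mould slightly so it no longer pressed on the board, the two agreed.
- **Joint range:** joint 3 came within 0.01 rad of its range at one point, and joint 7 within about 0.03 rad before I turned the tool.

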